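# Clamp the cheese in the ratchet slicing holder and keep hold

### The arm

A 6-joint arm with a two-finger parallel gripper is mounted at the origin on the work surface. World frame = base frame: x ahead of the robot, y to its left, z up, the work surface at z = 0. Lengths are in m, angles in rad, forces in N, time in s.
With the tool pointing down it reaches from about 0.3 to 0.775 m from the base axis. Payload 14.6 kg.
Tool frame: the origin (TCP) lies between the finger pads; the fingertips stand 8 mm ahead of it and the grasp point (between the pads) lies 11 mm behind it; z points along the fingers, y is the direction in which the jaws open and shut (so a half turn about z gives the same grasp; the last joint's range is limited). The gripper opens to 94 mm and grips with 3 to 60 N. Pads are 16 mm wide; open, the fingers measure 119 mm over their backs; the gripper's body (75 mm by 177 mm) begins 78 mm behind the grasp point.
Start: joints at [-1.385, 0.3, 1.521, -0, 1.321, -0.067], TCP at [0.138, -0.533, 0.213] pointing down, gripper open.
Joint ranges: [-3.03, 3.03], [-0.79, 2.21], [0.23, 2.52], [-1.04, 4.18], [0, 3.07], [-2.55, 2.55]. Speed limits (rad/s): [2.22, 2.22, 2.57, 3.14, 3.14, 3.14].

### API

Orientations are given as [roll, pitch, yaw] about the fixed x, y, z axes, in that order (R = Rz(yaw) Ry(pitch) Rx(roll)).
In Python, from station import ctrl, viewer, workorder gives the robot as it stands.
- The arm moves only by the tool play_rows, never from a script. Its argument "commands" is a list of rows, each an object of numbers: "dx", "dy", "dz": the shift along the tool's x, y, z in m; "ax", "ay", "az": the turn, a rotation vector about the tool's x, y, z in degrees. In form: [{"dx": .., "dy": .., "dz": .., "ax": .., "ay": .., "az": ..}, ...]. A call has exactly 5 rows; each row shifts and turns the pose as measured when the row begins, along the tool's axes as they then stand; what a row does not reach is not made up. A row lasts 1/12 s, in which the tool goes at most 41.7 mm and 7.16 degrees, less where a joint would pass 70% of its speed; a pose out of reach is approached as far as the arm can. A call with a gripper value outside its range is refused whole. "claw" is the opening, from 0 (shut) to 1 (fully open), set as the call begins (left out, the last holds). The fingers move at their own pace and stop on an object; "squeeze" is the grip in N (left out, the last holds). Time passes only in rows, so rows that do not move let the fingers close, or fill a call up. It gives the time, the measured TCP pose, the force and the opening at its end, in the units of the state.
- ctrl.get_obs(): the state, without advancing time (a new reading comes with each control period).
- viewer.camera(name): name is "scene" or "side" or "wrist"; returns the picture (384x512x3 uint8, red, green, blue); there is no depth.
- viewer.camera_model(name): a dict with "K" (3x3 intrinsics, pixels), "pose" (4x4, takes a point from camera to world coordinates); the wrist camera has in their place "T_tool_cam" (4x4, takes a point from camera to tool coordinates, whose origin is the TCP and whose axes are the flange's). Camera axes: x right, y down, z forward; pixel columns grow to the right and rows downward; lengths in m; the calibration is good to about 2 mm. A picture is of the moment at which its call begins: read the wrist's pose just before it. camera_model takes no time and is no camera call.
- workorder.hand_in(): hands the job in, once; it reports no verdict.
The state is a dict: "time_s": time; "qpos": joint angles; "joint_vel": joint speeds; "tau": joint torques, N m; "ee_pos": TCP position; "eef_rot": TCP orientation; "force": force on the tool from outside, world axes, zero at the start; "moment": the same for the moment, N m; "grip_width": finger opening in m.
Only numpy, scipy, OpenCV 4.12 (cv2) and the standard library are available. Lean on these libraries where they do the work, as an engineer would, in place of code of your own. Each camera call takes 0.05 s, during which the arm holds its last target. There are 200 camera calls.

### The job

Lay the yellow cheese block in the bed of the white slicing clamp, lengthwise between the spring pad and the steel backstop, and let go of it. Then pump the red trigger toward the black handle, stroke by stroke, until the blue pad has pushed the cheese against the backstop and its spring has sunk about half-way - never so far that the cheese is crushed - and finish while still holding the trigger squeezed like that. Drive the push bar only with the trigger, and leave the white block, bottle, jug, shaker and tin where they stand.

Things in the scene. Friction and masses are not known exactly. Their poses are not given: they have to be found in the camera images.
- clamp: slicing clamp fixed to the counter, white base board 15 mm thick, 150 mm wide, x -125 to +190 mm. Frame: origin at counter level, x = clamping direction (from trigger to backstop), y across, z up. The bed is the board's top between pad and backstop, open at both sides. A steel push bar runs along x, its top at z 62 mm, sticking out behind the trigger
- handle_mid (a point): middle of the fixed black handle, 100 mm above the counter, at clamp x -52 mm: an upright post 12 mm thick along x, 36 mm wide, top at z 120 mm. The red trigger stands just behind it (lower x)
- backstop: fixed steel plate at the far end of the bed: its face towards the pad is at x = 165 mm of the clamp frame (this body's frame is the same as the clamp's), 70 mm wide, top at z 70 mm
- bar: the steel push bar with pad, slides along clamp x; its frame is the clamp's, shifted along x by its travel (0 to 0.095 m), so the relaxed pad's face is at x = 39 mm of this frame. The trigger drives it through a one-way ratchet of 5 mm pitch. It stays where it is left by friction, but only up to 5 N, so a firmer clamping force lasts only while the trigger is held
- pad_face (a point): centre of the front face of the blue pad plate (44 mm wide, 40 mm high, 8 mm thick) that presses the block, at clamp y = 0, z = 45 mm
- pad (a joint): how far the pad's spring is pushed in (m): 0 relaxed, 0.014 bottomed out. Force on the block is about 1 N + 1.5 N per mm. The pad sinks towards the dark jaw plate behind it and hides its green stem (14 mm long when relaxed)
- pad_plate: the blue pad plate itself; its frame is the bar's frame shifted back along x by joint pad
- trigger: the red trigger: a lever with a round crossbar on top (12 mm thick, 44 mm wide across y). Origin at its foot pivot (clamp x -79, z 12 mm), z along the lever: leaning back 0.148 rad when released, forward 0.148 rad when fully squeezed. A spring returns it (3 to 4 N at the crossbar). A full stroke moves the crossbar 26 mm and the bar about 10 to 14 mm
- crossbar_mid (a point): middle of that crossbar, 100 mm above the counter, at clamp x -92 mm released and -66 mm squeezed. Squeeze it in +x of the clamp, e.g. with one finger behind it and the other before the handle: 52 mm over both released, 26 mm squeezed, nothing in the way above z 75 mm
- cheese: the yellow cheese block (brown rind on top), 90 mm along its x, 52 mm along its y, 50 mm high, 250 g; origin at the centre of its underside
- cheese_center (a point): centre of the cheese block, 25 mm above its underside; axes as cheese. It lies on a 10 mm green board, beside a white block; the two may be swapped
- feta_center (a point): centre of the white block 80 x 50 x 44 mm on the same green board (leave alone)
- squeeze_mid (a point): white squeeze bottle, diameter 66, 212 mm high; point 100 mm up (leave alone)
- jug_mid (a point): blue plastic jug, diameter 96, 110 mm high; point half-way up (leave alone)
- shaker_mid (a point): steel shaker, diameter 58, 98 mm high; point 50 mm up (leave alone)
- tin_mid (a point): tin with a red band, diameter 72, 100 mm high; point half-way up (leave alone)
Not all that is in view belongs to the job. There is more than one size of the cheese; the job needs the middle-sized.

How it is judged:
By the outcome, as a careful person would: the job done as asked, in the order asked, and still so for the second after the job is handed in, while the arm keeps its last pose, push and grip.
It also fails if it takes over 72 s, if anything falls off the work surface, if the arm or the gripper's body presses on something with over 40 N, if the wrist force passes 120 N, or if a joint passes its speed limit or range.

## Working session

There is one attempt and no reset: what is moved stays moved. The work goes in short steps, Python scripts to look and compute and a tool call to move; the robot and the scene stay as the last step left them, time stands still between calls to the robot, and variables do not carry over. Pictures are saved under pics/ and viewed, about 8 in all and at most 12, crops included, and the job is handed in when it is done.

Besides the shell and the picture viewer there is one more tool, called after "Request:" as name(argument=value, ...), one argument or row to a line, values as JSON. play_rows: Moves the arm, as the interface text tells. Its arguments: {"type":"object","properties":{"commands":{"type":"array","items":{"type":"object","properties":{"dx":{"type":"number"},"dy":{"type":"number"},"dz":{"type":"number"},"ax":{"type":"number"},"ay":{"type":"number"},"az":{"type":"number"}}}},"claw":{"type":"number"},"squeeze":{"type":"number"}},"required":["commands"]}

```bash
ls; mkdir -p pics
python3 - <<'E'
from station import ctrl, viewer
import cv2,numpy as np
o=ctrl.get_obs(); print({k:np.round(v,3) for k,v in o.items()})
for n in ("scene","side"):
    im=viewer.camera(n); cv2.imwrite(f"pics/{n}0.png",im[:,:,::-1])
    m=viewer.camera_model(n); print(n,{k:np.round(v,4).tolist() for k,v in m.items()})
print(viewer.camera_model("wrist"))
a=[cv2.imread(f"pics/{n}0.png") for n in("scene","side")]
E
```

```text
pics
{'time_s': np.float64(0.0), 'qpos': array([-1.385,  0.3  ,  1.522, -0.   ,  1.321, -0.067]), 'joint_vel': array([ 0.002, -0.001,  0.   , -0.   ,  0.001, -0.001]), 'tau': array([ 3.0000e-03, -5.3180e+01, -3.5274e+01,  7.1000e-02,  2.4000e-02,
       -0.0000e+00]), 'ee_pos': array([ 0.137, -0.532,  0.213]), 'eef_rot': array([-3.14 , -0.   ,  0.253]), 'force': array([-0.016,  0.433, -0.358]), 'moment': array([ 0.012, -0.002,  0.055]), 'grip_width': np.float64(0.094)}
scene {'K': [[389.5901, 0.0, 252.7222], [0.0, 389.5901, 193.1238], [0.0, 0.0, 1.0]], 'pose': [[0.0047, 0.6815, -0.7318, 1.4747], [0.9999, 0.0072, 0.0132, -0.0551], [0.0142, -0.7318, -0.6814, 0.9972], [0.0, 0.0, 0.0, 1.0]]}
side {'K': [[357.0486, 0.0, 256.2442], [0.0, 357.0486, 194.8977], [0.0, 0.0, 1.0]], 'pose': [[-0.9737, -0.1641, 0.1578, 0.3375], [-0.2276, 0.6919, -0.6852, 0.6293], [0.0032, -0.7031, -0.7111, 0.8101], [0.0, 0.0, 0.0, 1.0]]}
{'K': array([[264.86613895,   0.        , 256.18155481],
       [  0.        , 264.86613895, 191.74244696],
       [  0.        ,   0.        ,   1.        ]]), 'T_tool_cam': array([[-1.12128575e-04, -9.60776652e-01, -2.77323299e-01,
         8.10382691e-02],
       [ 9.99999977e-01, -1.58002210e-04,  1.43068621e-04,
         5.25165859e-04],
       [-1.81274685e-04, -2.77323277e-01,  9.60776648e-01,
        -1.70069139e-01],
       [ 0.00000000e+00,  0.00000000e+00,  0.00000000e+00,
         1.00000000e+00]])}
```

View pics/scene0.png

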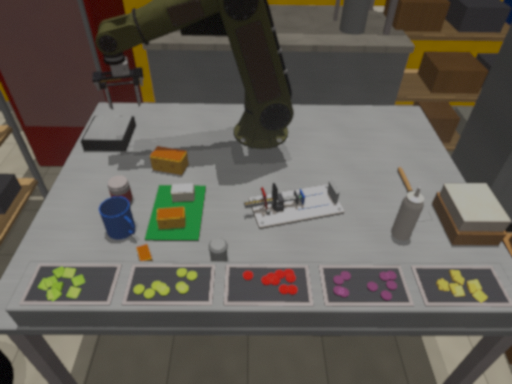

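View pics/side0.png

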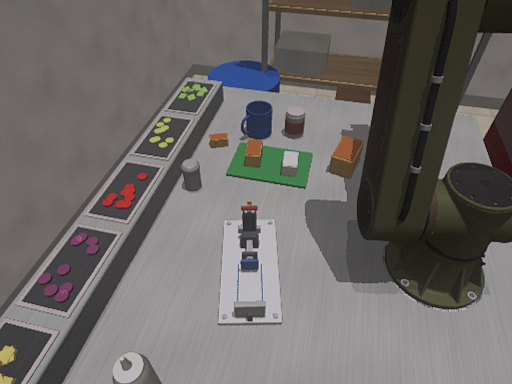

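Scene: the middle-sized cheese is on the green board at about (171,217) and the feta at (182,191). The larger cheese is at (169,160) and the small one at (145,253). The clamp is around (295,205), with its trigger to the left and backstop to the right (+y). I'll enlarge it to measure.

Run:
```python
import cv2,numpy as np
a=cv2.imread("pics/scene0.png")[170:250,140:350]
b=cv2.imread("pics/side0.png")
A=cv2.resize(a,None,fx=3.8,fy=3.8,interpolation=cv2.INTER_CUBIC)
b1=b[125:335,205:325]
print(A.shape)
B=cv2.resize(b1,None,fx=2.8,fy=2.8,interpolation=cv2.INTER_CUBIC)
cv2.imwrite("pics/cA.png",A)
def grid(I,f,x0,y0):
    for x in range(0,I.shape[1],int(20*f)): 
        cv2.line(I,(x,0),(x,5),(0,0,255),1); cv2.putText(I,str(x0+int(round(x/f))),(x,15),0,.35,(0,0,255),1)
    for y in range(0,I.shape[0],int(20*f)): 
        cv2.line(I,(0,y),(5,y),(0,0,255),1); cv2.putText(I,str(y0+int(round(y/f))),(6,y+4),0,.35,(0,0,255),1)
grid(A,3.8,140,170); grid(B,2.8,205,125)
cv2.imwrite("pics/cA.png",A);cv2.imwrite("pics/cB.png",B)
```

```text
(304, 798, 3)
```

View pics/cA.png

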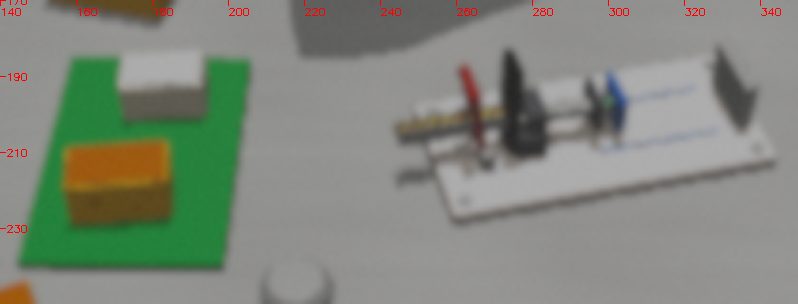

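View pics/cB.png

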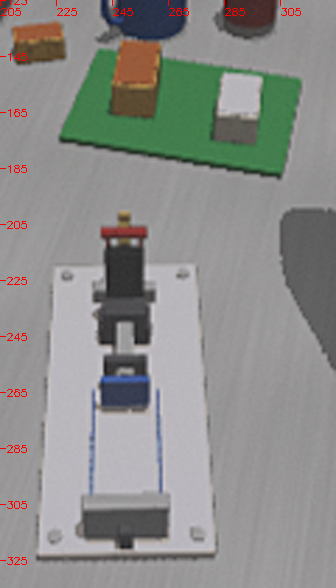

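```bash
cat > h.py <<'E'
from station import ctrl, viewer
import numpy as np, cv2
from scipy.optimize import least_squares
def proj(n,P):
    m=viewer.camera_model(n); T=np.linalg.inv(m["pose"]); c=np.asarray(P)@T[:3,:3].T+T[:3,3]; u=c@m["K"].T; return u[:,:2]/u[:,2:]
def body(p,Q): 
    c,s=np.cos(p[2]),np.sin(p[2]); Q=np.asarray(Q,float)/1000
    return np.c_[p[0]+c*Q[:,0]-s*Q[:,1],p[1]+s*Q[:,0]+c*Q[:,1],Q[:,2]]
def fit(obs,p0):
    f=lambda p:np.concatenate([(proj(n,body(p,Q))-px).ravel() for n,Q,px in obs])
    r=least_squares(f,p0,loss='soft_l1'); return r.x,r.fun.reshape(-1,2)
S=lambda L:np.array(L)/3.8+[140,170]
D=lambda L:np.array(L)/2.8+[205,125]
E
python3 - <<'E'
from h import *
np.set_printoptions(suppress=True,precision=4)
cl=[("scene",[[-125,-75,15],[190,-75,15]],S([[455,218],[774,160]])),
("side",[[190,-75,15],[190,75,15],[-125,-75,15],[-125,75,15],[-92,0,106],[31,0,65],[165,0,70]],D([[38,555],[215,553],[55,265],[195,265],[124,230],[125,377],[125,494]]))]
print(fit(cl,[.5,0,1.5]))
d=D([[118,42],[160,42],[157,84],[112,84]]);s=S([[66,146],[169,140],[171,184],[65,190]])
# ray to z=.06
def pl(n,px,z):
    m=viewer.camera_model(n);R=m["pose"][:3,:3];t=m["pose"][:3,3]
    w=np.c_[px,np.ones(len(px))]@np.linalg.inv(m["K"]).T@R.T
    return t+w*((z-t[2])/w[:,2:])
print(pl("side",d,.06));print(pl("scene",s,.06))
for n,px in(("side",d),("scene",s)):
    q=pl(n,px,.06);print(q.mean(0),[np.linalg.norm(q[i]-q[i-1]) for i in range(4)])
f=D([[220,75],[262,72],[258,115],[216,117]]);q=pl("side",f,.054);print("feta",q.mean(0),[np.linalg.norm(q[i]-q[i-1]) for i in range(4)])
E
```

```text
(array([0.4796, 0.0881, 1.8166]), array([[-0.5155, -1.4932],
       [ 1.2352, -1.7533],
       [-1.1707,  0.3755],
       [ 0.5335,  0.1765],
       [-0.7473,  0.1996],
       [ 0.4356, -0.3184],
       [-0.0838, -0.3872],
       [-0.1565, -6.0673],
       [-0.0127,  0.0595]]))
[[ 0.5961 -0.348   0.06  ]
 [ 0.5452 -0.3601  0.06  ]
 [ 0.5308 -0.2786  0.06  ]
 [ 0.5827 -0.2662  0.06  ]]
[[ 0.5472 -0.3589  0.06  ]
 [ 0.5389 -0.2688  0.06  ]
 [ 0.5926 -0.2604  0.06  ]
 [ 0.6005 -0.3505  0.06  ]]
[ 0.5637 -0.3132  0.06  ] [np.float64(0.08282569912025849), np.float64(0.052259298859292196), np.float64(0.08277139023147369), np.float64(0.05337496374556143)]
[ 0.5698 -0.3097  0.06  ] [np.float64(0.05391087609657948), np.float64(0.09053022587629554), np.float64(0.05441207216683983), np.float64(0.09043628104047177)]
feta [ 0.4337 -0.2896  0.054 ] [np.float64(0.07791836436708846), np.float64(0.051614542137991486), np.float64(0.08052327149500024), np.float64(0.048911703349514696)]
```

```bash
cat >> h.py <<'E'
from scipy.spatial.transform import Rotation as Ro
import json
def plan(t,yaw,n=None):
    o=ctrl.get_obs(); p=o["ee_pos"].copy(); R=Ro.from_euler("xyz",o["eef_rot"]); G=Ro.from_euler("xyz",[np.pi,0,yaw])
    t=np.array(t); a=np.degrees((R.inv()*G).magnitude())
    n=n or int(np.ceil(max(np.linalg.norm(t-p)/.038,a/6.8)))
    rows=[]
    for i in range(n):
        d=R.inv().apply((t-p)/(n-i)); w=(R.inv()*G).as_rotvec()/(n-i)
        r=[*np.round(d,4),*np.round(np.degrees(w),1)]
        rows.append(dict(zip(["dx","dy","dz","ax","ay","az"],[float(v) for v in r])))
        p=p+R.apply(r[:3]); R=R*Ro.from_rotvec(np.radians(r[3:]))
    for k in range(0,n,5): print(json.dumps([{a:b for a,b in r.items() if b} for r in rows[k:k+5]]))
def wristT():
    o=ctrl.get_obs(); T=np.eye(4); T[:3,:3]=Ro.from_euler("xyz",o["eef_rot"]).as_matrix(); T[:3,3]=o["ee_pos"]
    return T@viewer.camera_model("wrist")["T_tool_cam"]
def plw(T,px,z):
    px=np.array(px,float); K=viewer.camera_model("wrist")["K"]
    w=np.c_[px,np.ones(len(px))]@np.linalg.inv(K).T@T[:3,:3].T
    return T[:3,3]+w*((z-T[2,3])/w[:,2:])
E
python3 -c "
from h import *
plan([.567,-.31,.25],1.70)"
```

```text
[{"dx": 0.0363, "dy": -0.0083, "dz": -0.0028, "az": -6.4}, {"dx": 0.037, "dy": -0.0042, "dz": -0.0028, "az": -6.4}, {"dx": 0.0372, "dy": -0.0001, "dz": -0.0028, "az": -6.4}, {"dx": 0.037, "dy": 0.0041, "dz": -0.0029, "az": -6.4}, {"dx": 0.0363, "dy": 0.0082, "dz": -0.0028, "az": -6.4}]
[{"dx": 0.0351, "dy": 0.0122, "dz": -0.0029, "az": -6.4}, {"dx": 0.0336, "dy": 0.016, "dz": -0.0028, "az": -6.4}, {"dx": 0.0316, "dy": 0.0197, "dz": -0.0029, "az": -6.4}, {"dx": 0.0292, "dy": 0.023, "dz": -0.0028, "az": -6.3}, {"dx": 0.0265, "dy": 0.0261, "dz": -0.0029, "az": -6.4}]
[{"dx": 0.0234, "dy": 0.0289, "dz": -0.0028, "az": -6.3}, {"dx": 0.02, "dy": 0.0313, "dz": -0.0029, "az": -6.4}, {"dx": 0.0164, "dy": 0.0334, "dz": -0.0028, "ay": -0.1, "az": -6.3}]
```

Request:
play_rows(
  commands=[
    {"dx": 0.036,"dy": -0.008,"dz": -0.003,"az": -6.4},
    {"dx": 0.037,"dy": -0.004,"dz": -0.003,"az": -6.4},
    {"dx": 0.037,"dy": 0,"dz": -0.003,"az": -6.4},
    {"dx": 0.037,"dy": 0.004,"dz": -0.003,"az": -6.4},
    {"dx": 0.036,"dy": 0.008,"dz": -0.003,"az": -6.4},
  ],
  claw=1,
)

```text
validation failed for argument at $.co...
```

Request:
play_rows(
  commands=[
    {"dx": 0.035,"dy": 0.012,"dz": -0.003,"az": -6.4},
    {"dx": 0.034,"dy": 0.016,"dz": -0.003,"az": -6.4},
    {"dx": 0.032,"dy": 0.02,"dz": -0.003,"az": -6.4},
    {"dx": 0.029,"dy": 0.023,"dz": -0.003,"az": -6.4},
    {"dx": 0.0265,"dy": 0.026,"dz": -0.003,"az": -6.4},
  ],
)

```text
validation failed for argument at $.co...
```

Request:
play_rows(
  commands=[
    {"dx": 0.023,"dy": 0.029,"dz": -0.003,"az": -6.4},
    {"dx": 0.02,"dy": 0.031,"dz": -0.003,"az": -6.4},
    {"dx": 0.016,"dy": 0.033,"dz": -0.003,"az": -6.4},
    {},
    {},
  ],
)

```text
validation failed for argument at $.co...
```

Run:
```python
from h import *
o=ctrl.get_obs(); print(o["time_s"],o["ee_pos"],o["eef_rot"])
np.save("T1.npy",wristT()); im=viewer.camera("wrist"); cv2.imwrite("pics/w1.png",cv2.resize(im[:,:,::-1],(768,576),interpolation=cv2.INTER_CUBIC))
plan([.567,-.31,.25],1.70)
```

```text
0.1 [ 0.13752034 -0.53230122  0.21295963] [-3.14057834e+00 -5.60818731e-05  2.52813717e-01]
[{"dx": 0.0363, "dy": -0.0083, "dz": -0.0028, "az": -6.4}, {"dx": 0.037, "dy": -0.0042, "dz": -0.0028, "az": -6.4}, {"dx": 0.0372, "dy": -0.0001, "dz": -0.0028, "az": -6.4}, {"dx": 0.037, "dy": 0.0041, "dz": -0.0028, "az": -6.4}, {"dx": 0.0363, "dy": 0.0082, "dz": -0.0028, "az": -6.4}]
[{"dx": 0.0351, "dy": 0.0122, "dz": -0.0029, "az": -6.4}, {"dx": 0.0336, "dy": 0.016, "dz": -0.0028, "az": -6.4}, {"dx": 0.0316, "dy": 0.0197, "dz": -0.0029, "az": -6.4}, {"dx": 0.0292, "dy": 0.023, "dz": -0.0028, "az": -6.3}, {"dx": 0.0265, "dy": 0.0261, "dz": -0.0029, "az": -6.4}]
[{"dx": 0.0234, "dy": 0.0289, "dz": -0.0028, "az": -6.3}, {"dx": 0.0201, "dy": 0.0313, "dz": -0.0029, "az": -6.4}, {"dx": 0.0164, "dy": 0.0333, "dz": -0.0028, "az": -6.3}]
```

View pics/w1.png

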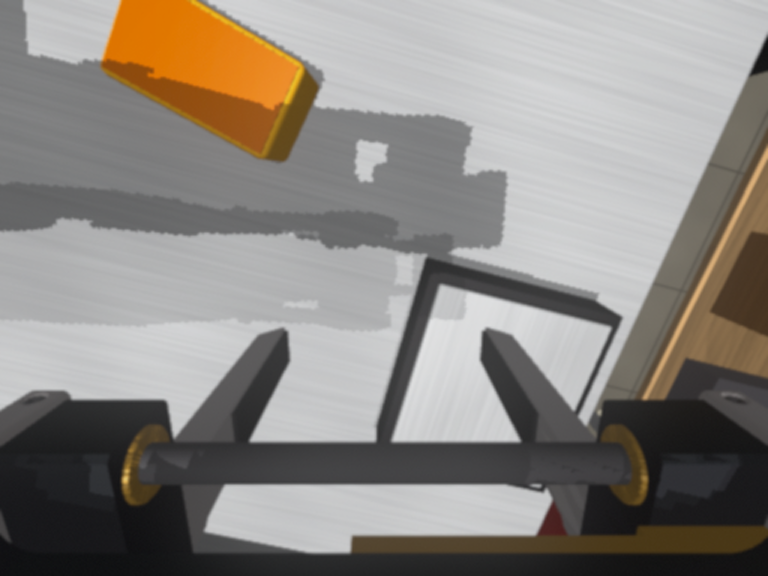

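The arm did not move because the rows failed validation. The picture shows only the start view, with the large cheese at top left. I'll retry with all six keys in every row.

Request:
play_rows(
  commands=[
    {"dx": 0.036,"dy": -0.008,"dz": -0.003,"ax": 0,"ay": 0,"az": -6.4},
    {"dx": 0.037,"dy": -0.004,"dz": -0.003,"ax": 0,"ay": 0,"az": -6.4},
    {"dx": 0.037,"dy": 0,"dz": -0.003,"ax": 0,"ay": 0,"az": -6.4},
    {"dx": 0.037,"dy": 0.004,"dz": -0.003,"ax": 0,"ay": 0,"az": -6.4},
    {"dx": 0.036,"dy": 0.008,"dz": -0.003,"ax": 0,"ay": 0,"az": -6.4},
  ],
  claw=1,
)

```text
time_s: 0.57
ee_pos: [0.3019, -0.4459, 0.2263]
eef_rot: [-3.137, -0.001, 0.821]
force: [0.3, -0.7, 0.2]
grip_width: 0.0938
```

Request:
play_rows(
  commands=[
    {"dx": 0.035,"dy": 0.012,"dz": -0.003,"ax": 0,"ay": 0,"az": -6.4},
    {"dx": 0.034,"dy": 0.016,"dz": -0.003,"ax": 0,"ay": 0,"az": -6.4},
    {"dx": 0.032,"dy": 0.02,"dz": -0.003,"ax": 0,"ay": 0,"az": -6.4},
    {"dx": 0.029,"dy": 0.023,"dz": -0.003,"ax": 0,"ay": 0,"az": -6.4},
    {"dx": 0.0265,"dy": 0.026,"dz": -0.003,"ax": 0,"ay": 0,"az": -6.4},
  ],
)

```text
time_s: 0.98
ee_pos: [0.4726, -0.3501, 0.2414]
eef_rot: [-3.137, -0.004, 1.408]
force: [-0.1, -0.9, 0.0]
grip_width: 0.0939
```

Request:
play_rows(
  commands=[
    {"dx": 0.023,"dy": 0.029,"dz": -0.003,"ax": 0,"ay": 0,"az": -6.4},
    {"dx": 0.02,"dy": 0.031,"dz": -0.003,"ax": 0,"ay": 0,"az": -6.4},
    {"dx": 0.016,"dy": 0.033,"dz": -0.003,"ax": 0,"ay": 0,"az": -6.4},
    {"dx": 0,"dy": 0,"dz": 0,"ax": 0,"ay": 0,"az": 0},
    {"dx": 0,"dy": 0,"dz": 0,"ax": 0,"ay": 0,"az": 0},
  ],
)

```text
time_s: 1.4
ee_pos: [0.5779, -0.2862, 0.2488]
eef_rot: [-3.138, -0.008, 1.774]
force: [0.2, -1.1, -0.1]
grip_width: 0.0942
```

Run:
```python
from h import *
o=ctrl.get_obs(); print(o["time_s"],o["ee_pos"],o["eef_rot"])
np.save("T1.npy",wristT()); im=viewer.camera("wrist"); cv2.imwrite("pics/w2.png",cv2.resize(im[:,:,::-1],(768,576),interpolation=cv2.INTER_CUBIC))
```

```text
1.4 [ 0.57791207 -0.28620194  0.24881422] [-3.13800548 -0.0078265   1.77449514]
```

View pics/w2.png

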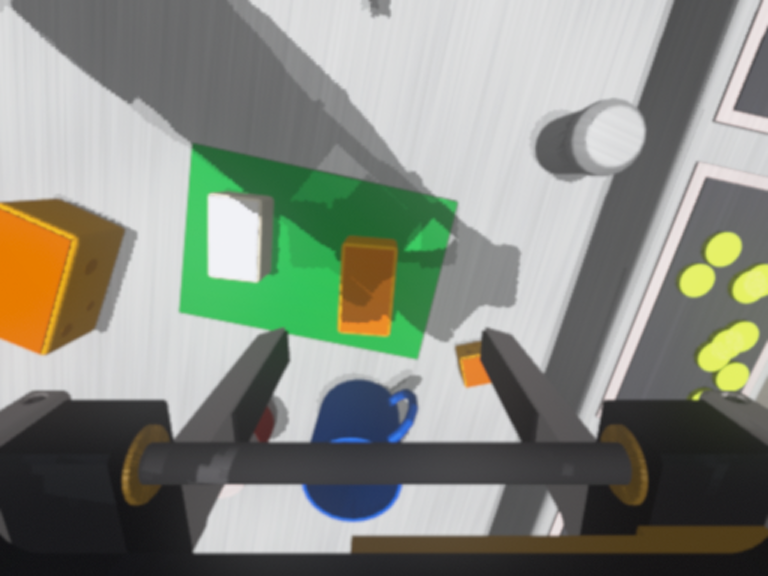

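The wrist view shows the cheese top face with corners at about (343,246), (397,248), (390,335) and (338,331) in the 1.5x picture. The feta is at (238,237) and the jug at (355,450).

Run:
```python
from h import *
np.set_printoptions(suppress=True,precision=4)
T=np.load("T1.npy")
q=plw(T,np.array([[343,246],[397,248],[390,335],[338,331]])/1.5,.06)
print(q,q.mean(0),[np.linalg.norm(q[i]-q[i-1]) for i in range(4)])
v=(q[0]+q[1]-q[2]-q[3]);print("yaw",np.arctan2(v[1],v[0]))
f=plw(T,np.array([[207,192],[262,197],[256,282],[207,275]])/1.5,.054);print(f.mean(0),[np.linalg.norm(f[i]-f[i-1]) for i in range(4)])
j=plw(T,np.array([[352,478]])/1.5,.11);print("jug",j)
```

```text
[[ 0.5369 -0.2766  0.06  ]
 [ 0.5856 -0.2684  0.06  ]
 [ 0.5969 -0.3533  0.06  ]
 [ 0.5467 -0.3595  0.06  ]] [ 0.5665 -0.3145  0.06  ] [np.float64(0.08349950092020399), np.float64(0.04936401724455969), np.float64(0.08568713286693434), np.float64(0.05061777684332254)]
yaw 1.695994516131821
[ 0.4355 -0.2907  0.054 ] [np.float64(0.07715551998897087), np.float64(0.04918200398542891), np.float64(0.08001196063824251), np.float64(0.046436779454482865)]
jug [[ 0.5869 -0.481   0.11  ]]
```

```bash
python3 -c "
from h import *
plan([.567,-.312,.10],1.70,5)"
```

```text
[{"dx": -0.0049, "dy": -0.003, "dz": 0.0297, "ay": -0.1, "az": 0.8}, {"dx": -0.0048, "dy": -0.003, "dz": 0.0297, "ax": -0.1, "ay": -0.1, "az": 0.9}, {"dx": -0.0048, "dy": -0.0029, "dz": 0.0298, "ay": -0.1, "az": 0.8}, {"dx": -0.0048, "dy": -0.0029, "dz": 0.0298, "ax": -0.1, "ay": -0.1, "az": 0.9}, {"dx": -0.0049, "dy": -0.0028, "dz": 0.0297, "ay": -0.1, "az": 0.8}]
```

Request:
play_rows(
  commands=[
    {"dx": -0.006,"dy": -0.0037,"dz": 0.037,"ax": 0,"ay": -0.1,"az": 1.1},
    {"dx": -0.006,"dy": -0.0037,"dz": 0.037,"ax": -0.1,"ay": -0.1,"az": 1.1},
    {"dx": -0.006,"dy": -0.0037,"dz": 0.037,"ax": 0,"ay": -0.1,"az": 1.1},
    {"dx": -0.006,"dy": -0.0037,"dz": 0.037,"ax": -0.1,"ay": -0.1,"az": 1.1},
    {"dx": 0,"dy": 0,"dz": 0,"ax": 0,"ay": 0,"az": 0},
  ],
)

```text
time_s: 1.87
ee_pos: [0.5633, -0.3161, 0.0983]
eef_rot: [3.137, 0.003, 1.684]
force: [-0.9, 0.4, -0.6]
grip_width: 0.0936
```

```bash
python3 -c "
from h import *
plan([.567,-.312,.029],1.70,4)"
```

```text
[{"dx": 0.001, "dy": 0.001, "dz": 0.0173, "ax": 0.1, "az": -0.2}, {"dx": 0.0009, "dy": 0.001, "dz": 0.0173, "ay": 0.1, "az": -0.2}, {"dx": 0.0009, "dy": 0.001, "dz": 0.0173, "ax": 0.1, "az": -0.3}, {"dx": 0.001, "dy": 0.001, "dz": 0.0174, "ay": 0.1, "az": -0.2}]
```

Request:
play_rows(
  commands=[
    {"dx": 0.001,"dy": 0.001,"dz": 0.017,"ax": 0.1,"ay": 0,"az": -0.2},
    {"dx": 0.001,"dy": 0.001,"dz": 0.017,"ax": 0,"ay": 0.1,"az": -0.2},
    {"dx": 0.001,"dy": 0.001,"dz": 0.017,"ax": 0.1,"ay": 0,"az": -0.3},
    {"dx": 0.001,"dy": 0.001,"dz": 0.016,"ax": 0,"ay": 0.1,"az": -0.2},
    {"dx": 0,"dy": 0,"dz": 0,"ax": 0,"ay": 0,"az": 0},
  ],
)

```text
time_s: 2.28
ee_pos: [0.5657, -0.3159, 0.0362]
eef_rot: [3.138, 0.002, 1.693]
force: [-1.4, -0.0, 0.5]
grip_width: 0.0938
```

Request:
play_rows(
  commands=[
    {"dx": 0,"dy": 0,"dz": 0,"ax": 0,"ay": 0,"az": 0},
    {"dx": 0,"dy": 0,"dz": 0,"ax": 0,"ay": 0,"az": 0},
    {"dx": 0,"dy": 0,"dz": 0,"ax": 0,"ay": 0,"az": 0},
    {"dx": 0,"dy": 0,"dz": 0,"ax": 0,"ay": 0,"az": 0},
    {"dx": 0,"dy": 0,"dz": 0,"ax": 0,"ay": 0,"az": 0},
  ],
  claw=0.4,
  squeeze=12,
)

```text
time_s: 2.7
ee_pos: [0.5671, -0.3177, 0.0425]
eef_rot: [3.133, 0.006, 1.691]
force: [-0.5, -0.3, 0.4]
grip_width: 0.0646
```

Request:
play_rows(
  commands=[
    {"dx": 0,"dy": 0,"dz": 0,"ax": 0,"ay": 0,"az": 0},
    {"dx": 0,"dy": 0,"dz": 0,"ax": 0,"ay": 0,"az": 0},
    {"dx": 0,"dy": 0,"dz": 0,"ax": 0,"ay": 0,"az": 0},
    {"dx": 0,"dy": 0,"dz": 0,"ax": 0,"ay": 0,"az": 0},
    {"dx": 0,"dy": 0,"dz": 0,"ax": 0,"ay": 0,"az": 0},
  ],
)

```text
time_s: 3.12
ee_pos: [0.5673, -0.3178, 0.0434]
eef_rot: [3.133, 0.006, 1.691]
force: [0.7, -0.4, 0.1]
grip_width: 0.052
```

Request:
play_rows(
  commands=[
    {"dx": 0,"dy": 0,"dz": -0.005,"ax": 0,"ay": 0,"az": 0},
    {"dx": 0,"dy": 0,"dz": -0.01,"ax": 0,"ay": 0,"az": 0},
    {"dx": 0,"dy": 0,"dz": -0.015,"ax": 0,"ay": 0,"az": 0},
    {"dx": 0,"dy": 0,"dz": -0.02,"ax": 0,"ay": 0,"az": 0},
    {"dx": 0,"dy": 0,"dz": -0.02,"ax": 0,"ay": 0,"az": 0},
  ],
  squeeze=20,
)

```text
time_s: 3.53
ee_pos: [0.5646, -0.3161, 0.1128]
eef_rot: [3.14, 0.0, 1.691]
force: [0.2, -0.4, -1.9]
grip_width: 0.0519
```

Request:
play_rows(
  commands=[
    {"dx": 0,"dy": 0,"dz": -0.025,"ax": 0,"ay": 0,"az": 0},
    {"dx": 0,"dy": 0,"dz": -0.025,"ax": 0,"ay": 0,"az": 0},
    {"dx": 0,"dy": 0,"dz": -0.025,"ax": 0,"ay": 0,"az": 0},
    {"dx": 0,"dy": 0,"dz": -0.015,"ax": 0,"ay": 0,"az": 0},
    {"dx": 0,"dy": 0,"dz": -0.005,"ax": 0,"ay": 0,"az": 0},
  ],
)

```text
time_s: 3.95
ee_pos: [0.5641, -0.3157, 0.2197]
eef_rot: [3.136, 0.004, 1.691]
force: [-0.9, -1.9, -1.8]
grip_width: 0.0523
```

Run:
```python
from h import *
p=[.4796,.0881,1.8166]
# pad travel from side & scene: blue pad top back edge pixels
print(proj("side",body(p,[[x,0,65] for x in (31,41,51,61,39,59)]))*1, D([[125,377]]))
print("pad in scene crop",(proj("scene",body(p,[[x,y,65] for x in (39,49,59) for y in (-22,22)]))-[140,170])*3.8)
c=body(p,[[70,0,0]])[0]; print(c)
plan([c[0],c[1],.27],1.8166)
```

```text
[[249.48984051 253.57510635]
 [249.50121798 256.87525645]
 [249.51277573 260.22770117]
 [249.52451809 263.63369344]
 [249.4989282  256.21108226]
 [249.52215464 262.9481497 ]] [[249.64285714 259.64285714]]
pad in scene crop [[612.1446175  102.49379194]
 [596.39665128  71.06845998]
 [622.43814694 100.74260715]
 [606.48159527  69.39957494]
 [632.70281122  98.99633303]
 [616.53889059  67.73526527]]
[0.46256649 0.15599595 0.        ]
[{"dx": 0.037, "dy": -0.0034, "dz": -0.004, "az": -0.6}, {"dx": 0.037, "dy": -0.003, "dz": -0.004, "az": -0.5}, {"dx": 0.037, "dy": -0.0027, "dz": -0.004, "az": -0.6}, {"dx": 0.037, "dy": -0.0023, "dz": -0.004, "az": -0.5}, {"dx": 0.037, "dy": -0.0019, "dz": -0.004, "az": -0.6}]
[{"dx": 0.0371, "dy": -0.0015, "dz": -0.004, "az": -0.5}, {"dx": 0.0371, "dy": -0.0012, "dz": -0.004, "az": -0.6}, {"dx": 0.0371, "dy": -0.0008, "dz": -0.004, "ax": 0.1, "az": -0.5}, {"dx": 0.0371, "dy": -0.0005, "dz": -0.0041, "az": -0.6}, {"dx": 0.0371, "dy": -0.0002, "dz": -0.004, "ax": 0.1, "ay": 0.1, "az": -0.5}]
[{"dx": 0.0371, "dy": 0.0002, "dz": -0.004, "az": -0.6}, {"dx": 0.0371, "dy": 0.0005, "dz": -0.004, "ax": 0.1, "ay": 0.1, "az": -0.5}, {"dx": 0.0371, "dy": 0.0009, "dz": -0.0039, "az": -0.6}]
```

Request:
play_rows(
  commands=[
    {"dx": 0.02,"dy": -0.002,"dz": -0.004,"ax": 0,"ay": 0,"az": -0.6},
    {"dx": 0.037,"dy": -0.003,"dz": -0.004,"ax": 0,"ay": 0,"az": -0.6},
    {"dx": 0.037,"dy": -0.003,"dz": -0.004,"ax": 0,"ay": 0,"az": -0.6},
    {"dx": 0.037,"dy": -0.002,"dz": -0.004,"ax": 0,"ay": 0,"az": -0.6},
    {"dx": 0.037,"dy": -0.002,"dz": -0.004,"ax": 0,"ay": 0,"az": -0.6},
  ],
)

```text
time_s: 4.37
ee_pos: [0.5256, -0.151, 0.2391]
eef_rot: [3.136, 0.005, 1.738]
force: [1.5, -0.3, -1.2]
grip_width: 0.0517
```

Request:
play_rows(
  commands=[
    {"dx": 0.037,"dy": -0.0015,"dz": -0.004,"ax": 0,"ay": 0,"az": -0.6},
    {"dx": 0.037,"dy": -0.001,"dz": -0.004,"ax": 0,"ay": 0,"az": -0.6},
    {"dx": 0.037,"dy": -0.001,"dz": -0.004,"ax": 0,"ay": 0,"az": -0.6},
    {"dx": 0.037,"dy": 0,"dz": -0.004,"ax": 0,"ay": 0,"az": -0.6},
    {"dx": 0.037,"dy": 0,"dz": -0.004,"ax": 0,"ay": 0,"az": -0.6},
  ],
)

```text
time_s: 4.78
ee_pos: [0.4822, 0.0383, 0.2582]
eef_rot: [3.138, 0.004, 1.791]
force: [0.2, -0.7, -1.6]
grip_width: 0.0519
```

Request:
play_rows(
  commands=[
    {"dx": 0.03,"dy": 0,"dz": -0.003,"ax": 0,"ay": 0,"az": -0.5},
    {"dx": 0.015,"dy": 0,"dz": 0,"ax": 0,"ay": 0,"az": 0},
    {"dx": 0.003,"dy": 0,"dz": 0,"ax": 0,"ay": 0,"az": 0},
    {"dx": 0,"dy": 0,"dz": 0,"ax": 0,"ay": 0,"az": 0},
    {"dx": 0,"dy": 0,"dz": 0,"ax": 0,"ay": 0,"az": 0},
  ],
)

```text
time_s: 5.2
ee_pos: [0.4679, 0.0927, 0.2619]
eef_rot: [3.138, 0.004, 1.809]
force: [0.5, -0.6, -2.2]
grip_width: 0.0524
```

Run:
```python
from h import *
o=ctrl.get_obs(); print(o["time_s"],o["ee_pos"],o["eef_rot"])
np.save("T2.npy",wristT()); im=viewer.camera("wrist"); cv2.imwrite("pics/w3.png",cv2.resize(im[:,:,::-1],(768,576),interpolation=cv2.INTER_CUBIC))
```

```text
5.2 [0.46794881 0.09269322 0.26186257] [3.13767435 0.00352033 1.80868605]
```

View pics/w3.png

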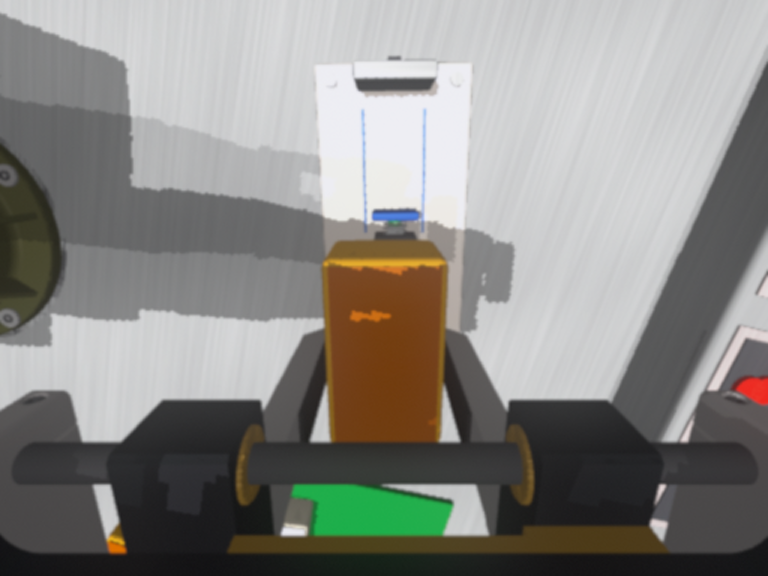

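Wrist view: the cheese is held straight, with its top front edge at row 262 (columns 326 to 446). The blue pad is at (396,214), the top edge of the backstop face is at row 78 (columns 355 to 437), and the board's end corners are at (316,65) and (471,64).

Run:
```python
from h import *
np.set_printoptions(suppress=True,precision=4)
T=np.load("T2.npy"); p=[.4796,.0881,1.8166]
def toc(q,p=p):
    c,s=np.cos(p[2]),np.sin(p[2]); d=q[:,:2]-p[:2]; return np.c_[d@[c,s],d@[-s,c]]
P=lambda L,z:plw(T,np.array(L)/1.5,z)
print("board corners(190,+-75)",toc(P([[316,65],[471,64]],.015)))
print("backstop (165,+-35)",toc(P([[355,78],[437,78]],.07)))
print("pad",toc(P([[372,212],[420,212],[372,220],[420,220]],.065)))
print("lines",toc(P([[363,110],[366,230],[425,110],[422,230]],.015)))
o=ctrl.get_obs(); t=o["ee_pos"]; z=t[2]+.0166
print("tcp",toc(t[None]),"cheese front top",toc(P([[326,262],[446,262]],z)),"bottom",toc(P([[333,240],[440,240]],z-.05)))
```

```text
board corners(190,+-75) [[ 0.1845  0.0717]
 [ 0.1843 -0.0737]]
backstop (165,+-35) [[ 0.1621  0.0321]
 [ 0.1616 -0.0352]]
pad [[ 0.0528  0.0201]
 [ 0.0525 -0.0236]
 [ 0.0456  0.0202]
 [ 0.0452 -0.0237]]
lines [[ 0.1453  0.0286]
 [ 0.0294  0.0281]
 [ 0.1449 -0.0314]
 [ 0.0289 -0.0306]]
tcp [[0.007  0.0102]] cheese front top [[ 0.0542  0.0328]
 [ 0.0538 -0.0145]] bottom [[ 0.0546  0.036 ]
 [ 0.0542 -0.0191]]
```

```bash
cat >> h.py <<'E'
PC=[.4796,.0881,1.8166]
def tocl(q):
    c,s=np.cos(PC[2]),np.sin(PC[2]); d=np.atleast_2d(q)[:,:2]-PC[:2]; return np.c_[d@[c,s],d@[-s,c]]
def at(x,y,z): return body(PC,[[x,y,z]])[0]
E
python3 - <<'E'
from h import *
plan(at(105,0,130),1.812,6)
E
```

```text
[{"dx": 0.0164, "dy": 0.0015, "dz": 0.0219}, {"dx": 0.0164, "dy": 0.0015, "dz": 0.0219}, {"dx": 0.0164, "dy": 0.0015, "dz": 0.0219, "ax": 0.1, "az": -0.1}, {"dx": 0.0164, "dy": 0.0015, "dz": 0.0219, "ay": 0.1}, {"dx": 0.0164, "dy": 0.0015, "dz": 0.022, "ax": 0.1, "az": -0.1}]
[{"dx": 0.0165, "dy": 0.0016, "dz": 0.022, "ay": 0.1}]
```

Request:
play_rows(
  commands=[
    {"dx": 0.015,"dy": 0.0015,"dz": 0.01,"ax": 0,"ay": 0,"az": 0},
    {"dx": 0.02,"dy": 0.0015,"dz": 0.022,"ax": 0,"ay": 0,"az": 0},
    {"dx": 0.02,"dy": 0.0015,"dz": 0.022,"ax": 0.1,"ay": 0.1,"az": -0.1},
    {"dx": 0.02,"dy": 0.0015,"dz": 0.025,"ax": 0,"ay": 0,"az": 0},
    {"dx": 0.017,"dy": 0.0015,"dz": 0.025,"ax": 0.1,"ay": 0.1,"az": -0.1},
  ],
)

```text
time_s: 5.67
ee_pos: [0.459, 0.1788, 0.1583]
eef_rot: [3.132, 0.002, 1.799]
force: [0.7, 0.4, -2.1]
grip_width: 0.0521
```

Request:
play_rows(
  commands=[
    {"dx": 0.01,"dy": 0.001,"dz": 0.02,"ax": 0,"ay": 0,"az": 0},
    {"dx": 0.003,"dy": 0,"dz": 0.008,"ax": 0,"ay": 0,"az": 0},
    {"dx": 0,"dy": 0,"dz": 0,"ax": 0,"ay": 0,"az": 0},
    {"dx": 0,"dy": 0,"dz": 0,"ax": 0,"ay": 0,"az": 0},
    {"dx": 0,"dy": 0,"dz": 0,"ax": 0,"ay": 0,"az": 0},
  ],
)

```text
time_s: 6.08
ee_pos: [0.457, 0.1891, 0.125]
eef_rot: [3.14, 0.003, 1.795]
force: [-0.5, 0.7, -2.7]
grip_width: 0.0517
```

Run:
```python
from h import *
print(tocl(ctrl.get_obs()["ee_pos"]))
plan(at(105,0,60),1.812,5)
```

```text
[[ 0.10349327 -0.00262798]]
[{"dx": 0.0003, "dy": -0.0006, "dz": 0.013, "az": -0.2}, {"dx": 0.0003, "dy": -0.0005, "dz": 0.013, "az": -0.2}, {"dx": 0.0003, "dy": -0.0006, "dz": 0.013, "ay": 0.1, "az": -0.2}, {"dx": 0.0003, "dy": -0.0005, "dz": 0.013, "ax": 0.1, "az": -0.2}, {"dx": 0.0004, "dy": -0.0005, "dz": 0.0129, "ay": 0.1, "az": -0.1}]
```

Request:
play_rows(
  commands=[
    {"dx": 0.0003,"dy": -0.0006,"dz": 0.013,"ax": 0,"ay": 0,"az": -0.3},
    {"dx": 0.0003,"dy": -0.0006,"dz": 0.015,"ax": 0,"ay": 0,"az": -0.3},
    {"dx": 0.0003,"dy": -0.0006,"dz": 0.015,"ax": 0,"ay": 0.1,"az": -0.2},
    {"dx": 0.0003,"dy": -0.0006,"dz": 0.013,"ax": 0,"ay": 0,"az": -0.2},
    {"dx": 0.0003,"dy": -0.0005,"dz": 0.006,"ax": 0,"ay": 0,"az": -0.1},
  ],
)

```text
time_s: 6.5
ee_pos: [0.4601, 0.1872, 0.0693]
eef_rot: [3.125, 0.0, 1.81]
force: [-0.4, -0.4, -2.2]
grip_width: 0.0521
```

Request:
play_rows(
  commands=[
    {"dx": 0,"dy": 0,"dz": 0.002,"ax": 0,"ay": 0,"az": 0},
    {"dx": 0,"dy": 0,"dz": 0.002,"ax": 0,"ay": 0,"az": 0},
    {"dx": 0,"dy": 0,"dz": 0,"ax": 0,"ay": 0,"az": 0},
    {"dx": 0,"dy": 0,"dz": 0,"ax": 0,"ay": 0,"az": 0},
    {"dx": 0,"dy": 0,"dz": 0,"ax": 0,"ay": 0,"az": 0},
  ],
)

```text
time_s: 6.92
ee_pos: [0.4624, 0.1862, 0.0683]
eef_rot: [3.12, 0.0, 1.808]
force: [-0.0, -0.0, -1.4]
grip_width: 0.0516
```

Run:
```python
from h import *
print(tocl(ctrl.get_obs()["ee_pos"]))
plan(at(105,0,49),1.812,5)
```

```text
[[ 0.09932931 -0.00717593]]
[{"dx": 0.0011, "dy": -0.0015, "dz": 0.0038, "ax": 0.2}, {"dx": 0.0011, "dy": -0.0015, "dz": 0.0039, "ax": 0.3, "az": -0.1}, {"dx": 0.0011, "dy": -0.0015, "dz": 0.0038, "ax": 0.2}, {"dx": 0.0012, "dy": -0.0015, "dz": 0.0039, "ax": 0.3, "az": -0.1}, {"dx": 0.0011, "dy": -0.0015, "dz": 0.0039, "ax": 0.2}]
```

Request:
play_rows(
  commands=[
    {"dx": 0.0025,"dy": -0.0025,"dz": 0.002,"ax": 0.5,"ay": 0,"az": -0.1},
    {"dx": 0.0025,"dy": -0.0025,"dz": 0.003,"ax": 0.4,"ay": 0,"az": -0.1},
    {"dx": 0.0015,"dy": -0.002,"dz": 0.004,"ax": 0.3,"ay": 0,"az": 0},
    {"dx": 0.001,"dy": -0.0015,"dz": 0.004,"ax": 0.2,"ay": 0,"az": 0},
    {"dx": 0.001,"dy": -0.001,"dz": 0.003,"ax": 0.1,"ay": 0,"az": 0},
  ],
)

```text
time_s: 7.33
ee_pos: [0.451, 0.1932, 0.0525]
eef_rot: [-3.137, -0.0, 1.812]
force: [-0.4, 0.6, -3.1]
grip_width: 0.0516
```

Run:
```python
from h import *
print(tocl(ctrl.get_obs()["ee_pos"]))
plan(at(105,0,49),1.812,5)
```

```text
[[0.10888939 0.00221804]]
[{"dx": -0.0008, "dy": 0.0005, "dz": 0.0007, "ax": -0.1}, {"dx": -0.0008, "dy": 0.0004, "dz": 0.0007}, {"dx": -0.0008, "dy": 0.0004, "dz": 0.0007, "ax": -0.1}, {"dx": -0.0007, "dy": 0.0005, "dz": 0.0007}, {"dx": -0.0008, "dy": 0.0004, "dz": 0.0007, "ax": -0.1}]
```

Request:
play_rows(
  commands=[
    {"dx": -0.001,"dy": 0.0007,"dz": 0.001,"ax": -0.1,"ay": 0,"az": 0},
    {"dx": -0.001,"dy": 0.0005,"dz": 0.001,"ax": -0.1,"ay": 0,"az": 0},
    {"dx": -0.0005,"dy": 0.0003,"dz": 0.001,"ax": 0,"ay": 0,"az": 0},
    {"dx": -0.0003,"dy": 0.0002,"dz": 0.0005,"ax": 0,"ay": 0,"az": 0},
    {"dx": 0,"dy": 0,"dz": 0.0005,"ax": 0,"ay": 0,"az": 0},
  ],
)

```text
time_s: 7.75
ee_pos: [0.4523, 0.1914, 0.0483]
eef_rot: [-3.138, -0.001, 1.813]
force: [-4.2, -1.7, 7.8]
grip_width: 0.0519
```

Run:
```python
from h import *
print(tocl(ctrl.get_obs()["ee_pos"]))
plan(at(105,0,49),1.812,5)
im=viewer.camera("side")[190:335,190:310,::-1]; cv2.imwrite("pics/s2.png",cv2.resize(im,None,fx=4,fy=4,interpolation=cv2.INTER_CUBIC))
```

```text
[[0.10681881 0.00130645]]
[{"dx": -0.0004, "dy": 0.0003, "dz": -0.0001}, {"dx": -0.0004, "dy": 0.0003, "dz": -0.0001, "ax": -0.1}, {"dx": -0.0003, "dy": 0.0002, "dz": -0.0002}, {"dx": -0.0004, "dy": 0.0003, "dz": -0.0001, "ax": -0.1}, {"dx": -0.0003, "dy": 0.0002, "dz": -0.0002, "ay": -0.1}]
```

View pics/s2.png

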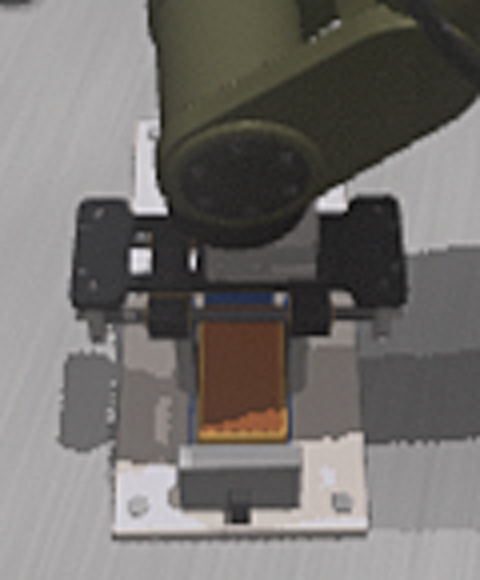

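The side view shows the cheese seated on the bed between the blue lines, with its near edge just short of the backstop and the blue pad visible behind it. The contact force is about 8 N, so I'll release it.

Request:
play_rows(
  commands=[
    {"dx": 0,"dy": 0,"dz": 0,"ax": 0,"ay": 0,"az": 0},
    {"dx": 0,"dy": 0,"dz": 0,"ax": 0,"ay": 0,"az": 0},
    {"dx": 0,"dy": 0,"dz": 0,"ax": 0,"ay": 0,"az": 0},
    {"dx": 0,"dy": 0,"dz": 0,"ax": 0,"ay": 0,"az": 0},
    {"dx": 0,"dy": 0,"dz": 0,"ax": 0,"ay": 0,"az": 0},
  ],
  claw=0.85,
)

```text
time_s: 8.22
ee_pos: [0.4534, 0.1912, 0.049]
eef_rot: [-3.14, -0.001, 1.812]
force: [0.7, 0.3, 0.3]
grip_width: 0.079
```

Request:
play_rows(
  commands=[
    {"dx": 0,"dy": 0,"dz": -0.005,"ax": 0,"ay": 0,"az": 0},
    {"dx": 0,"dy": 0,"dz": -0.015,"ax": 0,"ay": 0,"az": 0},
    {"dx": 0,"dy": 0,"dz": -0.03,"ax": 0,"ay": 0,"az": 0},
    {"dx": 0,"dy": 0,"dz": -0.035,"ax": 0,"ay": 0,"az": 0},
    {"dx": 0,"dy": 0,"dz": -0.035,"ax": 0,"ay": 0,"az": 0},
  ],
)

```text
time_s: 8.63
ee_pos: [0.4504, 0.1898, 0.1676]
eef_rot: [-3.127, 0.0, 1.812]
force: [-0.3, 0.5, -0.0]
grip_width: 0.08
```

Request:
play_rows(
  commands=[
    {"dx": 0,"dy": 0,"dz": -0.035,"ax": 0,"ay": 0,"az": 0},
    {"dx": 0,"dy": 0,"dz": -0.025,"ax": 0,"ay": 0,"az": 0},
    {"dx": 0,"dy": 0,"dz": -0.01,"ax": 0,"ay": 0,"az": 0},
    {"dx": 0,"dy": 0,"dz": 0,"ax": 0,"ay": 0,"az": 0},
    {"dx": 0,"dy": 0,"dz": 0,"ax": 0,"ay": 0,"az": 0},
  ],
)

```text
time_s: 9.05
ee_pos: [0.4523, 0.1904, 0.2505]
eef_rot: [-3.14, -0.001, 1.812]
force: [-0.4, 0.2, 0.4]
grip_width: 0.0803
```

Run:
```python
from h import *
print(ctrl.get_obs()["qpos"])
plan(at(-59,0,200),1.8166-np.pi/2)
```

```text
[3.23107201e-01 1.39739735e-01 1.62895506e+00 1.13472973e-03
 1.37455324e+00 8.17956153e-02]
[{"dx": -0.0118, "dy": 0.0002, "dz": 0.0036, "az": 6.4}, {"dx": -0.0117, "dy": 0.0015, "dz": 0.0036, "az": 6.4}, {"dx": -0.0114, "dy": 0.0028, "dz": 0.0036, "az": 6.4}, {"dx": -0.0111, "dy": 0.004, "dz": 0.0036, "az": 6.4}, {"dx": -0.0105, "dy": 0.0052, "dz": 0.0036, "az": 6.4}]
[{"dx": -0.0099, "dy": 0.0064, "dz": 0.0036, "az": 6.4}, {"dx": -0.0091, "dy": 0.0075, "dz": 0.0036, "az": 6.4}, {"dx": -0.0082, "dy": 0.0084, "dz": 0.0036, "az": 6.4}, {"dx": -0.0073, "dy": 0.0093, "dz": 0.0036, "az": 6.4}, {"dx": -0.0062, "dy": 0.01, "dz": 0.0036, "az": 6.4}]
[{"dx": -0.005, "dy": 0.0107, "dz": 0.0036, "az": 6.4}, {"dx": -0.0038, "dy": 0.0111, "dz": 0.0036, "az": 6.4}, {"dx": -0.0025, "dy": 0.0115, "dz": 0.0036, "az": 6.5}, {"dx": -0.0012, "dy": 0.0118, "dz": 0.0036, "ax": -0.1, "ay": 0.1, "az": 6.4}]
```

Request:
play_rows(
  commands=[
    {"dx": -0.012,"dy": 0,"dz": 0,"ax": 0,"ay": 0,"az": 6.4},
    {"dx": -0.012,"dy": 0.0015,"dz": 0,"ax": 0,"ay": 0,"az": 6.4},
    {"dx": -0.0115,"dy": 0.003,"dz": 0,"ax": 0,"ay": 0,"az": 6.4},
    {"dx": -0.011,"dy": 0.004,"dz": 0,"ax": 0,"ay": 0,"az": 6.4},
    {"dx": -0.0105,"dy": 0.005,"dz": 0,"ax": 0,"ay": 0,"az": 6.4},
  ],
  claw=1,
)

```text
time_s: 9.47
ee_pos: [0.4652, 0.132, 0.2449]
eef_rot: [-3.133, 0.004, 1.237]
force: [0.1, 0.5, -0.7]
grip_width: 0.0937
```

Request:
play_rows(
  commands=[
    {"dx": -0.01,"dy": 0.0065,"dz": 0,"ax": 0,"ay": 0,"az": 6.4},
    {"dx": -0.009,"dy": 0.0075,"dz": 0,"ax": 0,"ay": 0,"az": 6.4},
    {"dx": -0.008,"dy": 0.0085,"dz": 0,"ax": 0,"ay": 0,"az": 6.4},
    {"dx": -0.007,"dy": 0.0095,"dz": 0,"ax": 0,"ay": 0,"az": 6.4},
    {"dx": -0.006,"dy": 0.01,"dz": 0,"ax": 0,"ay": 0,"az": 6.4},
  ],
)

```text
time_s: 9.88
ee_pos: [0.4775, 0.0717, 0.2374]
eef_rot: [-3.131, 0.018, 0.649]
force: [-0.1, -0.9, -0.6]
grip_width: 0.0939
```

Request:
play_rows(
  commands=[
    {"dx": -0.005,"dy": 0.0105,"dz": 0,"ax": 0,"ay": 0,"az": 6.4},
    {"dx": -0.004,"dy": 0.011,"dz": 0,"ax": 0,"ay": 0,"az": 6.4},
    {"dx": -0.0025,"dy": 0.0115,"dz": 0,"ax": 0,"ay": 0,"az": 5},
    {"dx": 0,"dy": 0,"dz": 0,"ax": 0,"ay": 0,"az": 0},
    {"dx": 0,"dy": 0,"dz": 0,"ax": 0,"ay": 0,"az": 0},
  ],
)

```text
time_s: 10.3
ee_pos: [0.4825, 0.0339, 0.2302]
eef_rot: [-3.134, 0.031, 0.317]
force: [-0.5, 0.8, -0.3]
grip_width: 0.0941
```

Run:
```python
from h import *
o=ctrl.get_obs(); print(tocl(o["ee_pos"]),o["eef_rot"])
np.save("T3.npy",wristT()); im=viewer.camera("wrist"); cv2.imwrite("pics/w4.png",cv2.resize(im[:,:,::-1],(768,576),interpolation=cv2.INTER_CUBIC))
```

```text
[[-0.05325598  0.01035006]] [-3.13417813  0.03108627  0.31663732]
```

View pics/w4.png

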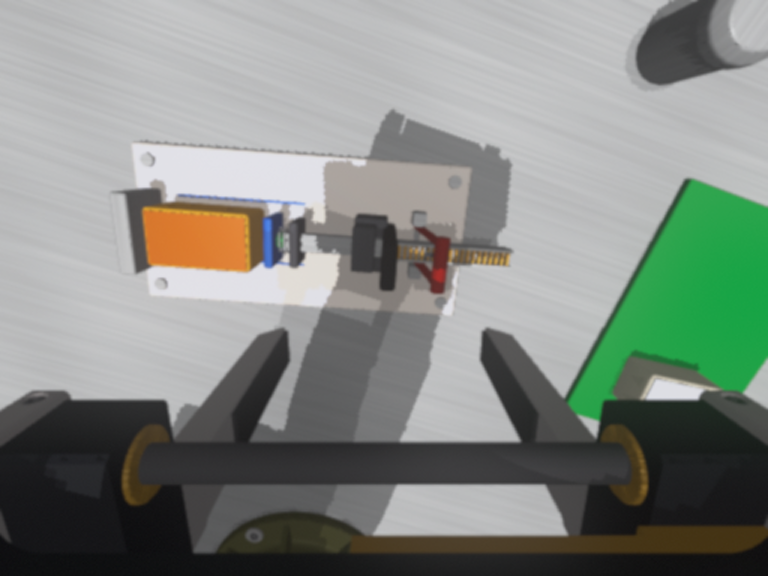

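Wrist view: the cheese lies square between the pad (blue, column 274) and the backstop. The handle top is around (388,258), and the red crossbar's top runs at column about 442, rows 237 to 292.

Run:
```python
from h import *
np.set_printoptions(suppress=True,precision=4)
T=np.load("T3.npy")
P=lambda L,z:tocl(plw(T,np.array(L)/1.5,z))
print("board",P([[134,142],[470,167],[150,295],[450,314]],.015))
print("handle (-58..-46, +-18)",P([[381,258],[396,258],[388,226],[388,290]],.12))
print("xbar (-98..-86)",P([[434,265],[449,265],[442,237],[441,292]],.103))
print("pad face/backstop",P([[266,240]],.065),P([[132,240]],.07))
print("cheese",P([[145,208],[250,213],[248,271],[143,263]],.065))
plan(at(-61,0,150),1.8166-np.pi/2,6)
```

```text
board [[ 0.1818 -0.0747]
 [-0.1254 -0.0746]
 [ 0.1836  0.0729]
 [-0.1246  0.0712]]
handle (-58..-46, +-18) [[-0.0493 -0.0084]
 [-0.0601 -0.0092]
 [-0.0527 -0.0317]
 [-0.0561  0.0153]]
xbar (-98..-86) [[-0.0902 -0.0017]
 [-0.1016 -0.0026]
 [-0.0938 -0.0237]
 [-0.098   0.0195]]
pad face/backstop [[ 0.049  -0.0037]] [[0.1599 0.0033]]
cheese [[ 0.1489 -0.0234]
 [ 0.0619 -0.0255]
 [ 0.0653  0.0249]
 [ 0.156   0.0243]]
[{"dx": 0.0021, "dy": 0.0015, "dz": 0.0133, "ax": -0.1, "ay": 0.3, "az": 0.7}, {"dx": 0.002, "dy": 0.0015, "dz": 0.0133, "ax": -0.1, "ay": 0.3, "az": 0.7}, {"dx": 0.0019, "dy": 0.0014, "dz": 0.0133, "ay": 0.3, "az": 0.7}, {"dx": 0.0019, "dy": 0.0014, "dz": 0.0133, "ax": -0.1, "ay": 0.3, "az": 0.7}, {"dx": 0.0018, "dy": 0.0014, "dz": 0.0134, "ay": 0.3, "az": 0.6}]
[{"dx": 0.0018, "dy": 0.0014, "dz": 0.0134, "ax": -0.1, "ay": 0.3, "az": 0.7}]
```

Request:
play_rows(
  commands=[
    {"dx": 0.002,"dy": 0.0018,"dz": 0.013,"ax": -0.1,"ay": 0.3,"az": 0.8},
    {"dx": 0.002,"dy": 0.0018,"dz": 0.015,"ax": -0.1,"ay": 0.3,"az": 0.8},
    {"dx": 0.002,"dy": 0.0018,"dz": 0.015,"ax": -0.1,"ay": 0.3,"az": 0.8},
    {"dx": 0.002,"dy": 0.0018,"dz": 0.013,"ax": 0,"ay": 0.3,"az": 0.8},
    {"dx": 0.002,"dy": 0.0018,"dz": 0.01,"ax": 0,"ay": 0.3,"az": 0.7},
  ],
)

```text
time_s: 10.77
ee_pos: [0.4933, 0.0316, 0.1619]
eef_rot: [-3.141, 0.002, 0.265]
force: [-0.2, -0.1, -0.6]
grip_width: 0.0942
```

Run:
```python
from h import *
o=ctrl.get_obs(); print(tocl(o["ee_pos"]))
plan(at(-62,-1,125),1.8166-np.pi/2,5)
```

```text
[[-0.05815178  0.00048091]]
[{"dx": 0.0003, "dy": 0.0008, "dz": 0.0074, "az": 0.2}, {"dx": 0.0003, "dy": 0.0008, "dz": 0.0074, "az": 0.2}, {"dx": 0.0003, "dy": 0.0008, "dz": 0.0074, "az": 0.2}, {"dx": 0.0003, "dy": 0.0007, "dz": 0.0073, "ay": 0.1, "az": 0.2}, {"dx": 0.0003, "dy": 0.0008, "dz": 0.0074, "az": 0.3}]
```

Request:
play_rows(
  commands=[
    {"dx": 0.0003,"dy": 0.001,"dz": 0.008,"ax": 0,"ay": 0,"az": 0.3},
    {"dx": 0.0003,"dy": 0.001,"dz": 0.008,"ax": 0,"ay": 0,"az": 0.3},
    {"dx": 0.0003,"dy": 0.001,"dz": 0.008,"ax": 0,"ay": 0,"az": 0.2},
    {"dx": 0.0003,"dy": 0.001,"dz": 0.007,"ax": 0,"ay": 0,"az": 0.2},
    {"dx": 0,"dy": 0.0005,"dz": 0.004,"ax": 0,"ay": 0,"az": 0.2},
  ],
)

```text
time_s: 11.18
ee_pos: [0.4945, 0.0294, 0.1225]
eef_rot: [-3.14, 0.005, 0.252]
force: [-0.6, -0.4, 0.3]
grip_width: 0.0936
```

Run:
```python
from h import *
o=ctrl.get_obs(); print(tocl(o["ee_pos"]))
plan(at(-62,-1,92),1.8166-np.pi/2,5)
```

```text
[[-0.06058342 -0.00018679]]
[{"dx": 0.0002, "dy": 0.0003, "dz": 0.0061, "ay": 0.1, "az": 0.1}, {"dx": 0.0002, "dy": 0.0003, "dz": 0.0061, "az": 0.1}, {"dx": 0.0002, "dy": 0.0003, "dz": 0.0061, "ay": 0.1, "az": 0.1}, {"dx": 0.0001, "dy": 0.0003, "dz": 0.0061}, {"dx": 0.0002, "dy": 0.0003, "dz": 0.0061, "ax": -0.1, "ay": 0.1, "az": 0.1}]
```

Request:
play_rows(
  commands=[
    {"dx": 0.0002,"dy": 0.0004,"dz": 0.007,"ax": 0,"ay": 0.1,"az": 0.1},
    {"dx": 0.0002,"dy": 0.0004,"dz": 0.008,"ax": 0,"ay": 0.1,"az": 0.1},
    {"dx": 0.0002,"dy": 0.0004,"dz": 0.007,"ax": 0,"ay": 0.1,"az": 0.1},
    {"dx": 0.0002,"dy": 0.0004,"dz": 0.005,"ax": 0,"ay": 0,"az": 0.1},
    {"dx": 0,"dy": 0.0002,"dz": 0.003,"ax": 0,"ay": 0,"az": 0.1},
  ],
)

```text
time_s: 11.6
ee_pos: [0.4959, 0.0277, 0.0895]
eef_rot: [-3.14, -0.002, 0.243]
force: [-0.5, -0.1, 0.1]
grip_width: 0.094
```

Run:
```python
from h import *
o=ctrl.get_obs(); print(tocl(o["ee_pos"]),o["force"])
im=viewer.camera("side")[190:335,190:330,::-1]; cv2.imwrite("pics/s3.png",cv2.resize(im,None,fx=4,fy=4,interpolation=cv2.INTER_CUBIC))
plan(at(-62,-1,92),1.8166-np.pi/2,5)
```

```text
[[-0.06253902 -0.00115106]] [-0.46187359 -0.09656654  0.05196985]
[{"dy": -0.0001, "dz": -0.0006}, {"dy": -0.0001, "dz": -0.0006}, {"dy": -0.0001, "dz": -0.0006, "az": -0.1}, {"dy": -0.0001, "dz": -0.0005}, {"dx": 0.0001, "dy": -0.0001, "dz": -0.0006, "ax": -0.1, "ay": -0.1, "az": -0.1}]
```

View pics/s3.png

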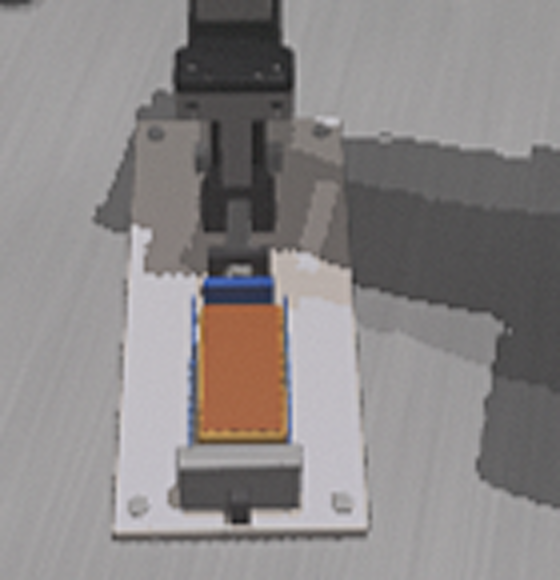

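The side view shows the cheese square in the bed and the gripper down over the trigger and handle without contact. I'll do stroke 1.

Request:
play_rows(
  commands=[
    {"dx": 0,"dy": 0,"dz": 0,"ax": 0,"ay": 0,"az": 0},
    {"dx": 0,"dy": 0,"dz": 0,"ax": 0,"ay": 0,"az": 0},
    {"dx": 0,"dy": 0,"dz": 0,"ax": 0,"ay": 0,"az": 0},
    {"dx": 0,"dy": 0,"dz": 0,"ax": 0,"ay": 0,"az": 0},
    {"dx": 0,"dy": 0,"dz": 0,"ax": 0,"ay": 0,"az": 0},
  ],
  claw=0.3,
  squeeze=20,
)

```text
time_s: 12.07
ee_pos: [0.4963, 0.0271, 0.09]
eef_rot: [-3.141, -0.002, 0.243]
force: [0.0, -5.5, 2.4]
grip_width: 0.064
```

Request:
play_rows(
  commands=[
    {"dx": 0,"dy": 0,"dz": 0,"ax": 0,"ay": 0,"az": 0},
    {"dx": 0,"dy": 0,"dz": 0,"ax": 0,"ay": 0,"az": 0},
    {"dx": 0,"dy": 0,"dz": 0,"ax": 0,"ay": 0,"az": 0},
    {"dx": 0,"dy": 0,"dz": 0,"ax": 0,"ay": 0,"az": 0},
    {"dx": 0,"dy": 0,"dz": 0,"ax": 0,"ay": 0,"az": 0},
  ],
)

```text
time_s: 12.48
ee_pos: [0.4965, 0.0258, 0.0911]
eef_rot: [3.14, -0.003, 0.242]
force: [-4.3, 26.9, -0.8]
grip_width: 0.0322
```

Run:
```python
from h import *
o=ctrl.get_obs(); print(tocl(o["ee_pos"]),o["ee_pos"],o["force"],o["grip_width"])
np.save("T4.npy",wristT()); im=viewer.camera("wrist"); cv2.imwrite("pics/w5raw.png",im[:,:,::-1]); cv2.imwrite("pics/w5.png",cv2.resize(im[:,:,::-1],(768,576),interpolation=cv2.INTER_CUBIC))
plan(at(-62,-1,92),1.8166-np.pi/2,5)
```

```text
[[-0.06456968 -0.00122895]] [0.49650413 0.0257702  0.09106578] [-4.29744698 26.86204043 -0.77940802] 0.032248012128053866
[{"dy": -0.0003, "dz": -0.0002}, {"dx": -0.0001, "dy": -0.0003, "dz": -0.0002}, {"dy": -0.0003, "dz": -0.0002, "az": -0.1}, {"dx": -0.0001, "dy": -0.0003, "dz": -0.0002, "ay": -0.1}, {"dy": -0.0004, "dz": -0.0002, "az": -0.1}]
```

View pics/w5.png

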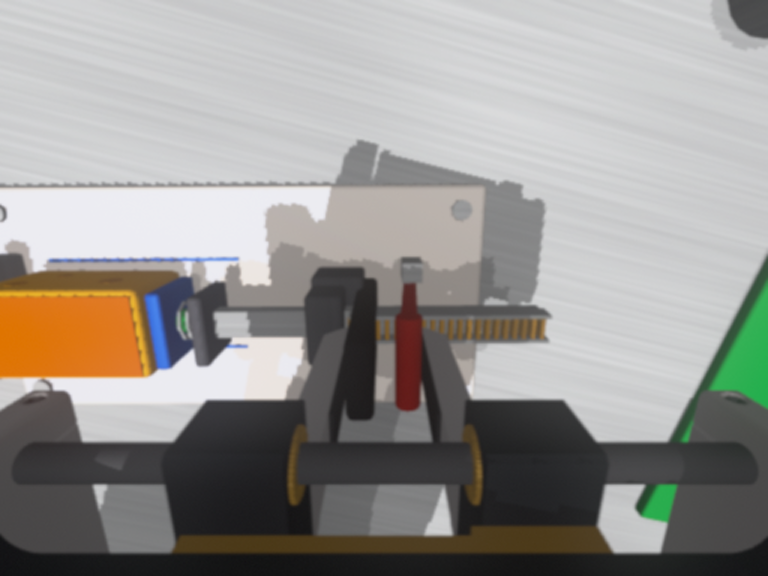

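Squeezed, width 32 mm: the crossbar (408,360) is 6 mm short of the handle stop. The pad (blue, column 150 to 190) has just reached the cheese, and the spring stem (green, column 183) is still out. The front finger pushes the handle with 27 N, so I'll shift the tool 3 mm towards +x for the next strokes.

Request:
play_rows(
  commands=[
    {"dx": 0,"dy": 0,"dz": 0,"ax": 0,"ay": 0,"az": 0},
    {"dx": 0,"dy": 0,"dz": 0,"ax": 0,"ay": 0,"az": 0},
    {"dx": 0,"dy": 0,"dz": 0,"ax": 0,"ay": 0,"az": 0},
    {"dx": 0,"dy": 0,"dz": 0,"ax": 0,"ay": 0,"az": 0},
    {"dx": 0,"dy": 0,"dz": 0,"ax": 0,"ay": 0,"az": 0},
  ],
  claw=1,
)

```text
time_s: 12.95
ee_pos: [0.4962, 0.0268, 0.0911]
eef_rot: [3.142, -0.003, 0.243]
force: [0.0, -1.9, -1.7]
grip_width: 0.0599
```

Request:
play_rows(
  commands=[
    {"dx": 0,"dy": -0.001,"dz": 0,"ax": 0,"ay": 0,"az": 0},
    {"dx": 0,"dy": -0.001,"dz": 0,"ax": 0,"ay": 0,"az": 0},
    {"dx": 0,"dy": 0,"dz": 0,"ax": 0,"ay": 0,"az": 0},
    {"dx": 0,"dy": 0,"dz": 0,"ax": 0,"ay": 0,"az": 0},
    {"dx": 0,"dy": 0,"dz": 0,"ax": 0,"ay": 0,"az": 0},
  ],
)

```text
time_s: 13.37
ee_pos: [0.4959, 0.029, 0.0913]
eef_rot: [-3.141, -0.003, 0.242]
force: [0.4, 0.5, -0.1]
grip_width: 0.0925
```

```bash
cat >> h.py <<'E'
def row(im,r,a,b): return " ".join("%d:%d,%d,%d"%(c,*im[r,c]) for c in range(a,b))
E
python3 - <<'E'
from h import *
o=ctrl.get_obs(); print(tocl(o["ee_pos"]),o["ee_pos"],o["force"],o["grip_width"])
im=cv2.imread("pics/w5raw.png")[:,:,::-1]
print(row(im,213,84,160))
im=viewer.camera("wrist"); cv2.imwrite("pics/w6raw.png",im[:,:,::-1])
print(row(im,213,84,160))
plan(at(-61,-1,92),1.8166-np.pi/2,5)
E
```

```text
[[-0.06125499 -0.00139828]] [0.49586179 0.02902646 0.09128879] [ 0.44346493  0.48728228 -0.06820692] 0.09246144055219256
84:224,121,34 85:224,122,35 86:223,121,36 87:211,117,39 88:194,125,43 89:208,153,46 90:225,171,47 91:224,169,47 92:211,155,46 93:184,135,48 94:153,113,48 95:126,95,47 96:111,84,48 97:106,82,57 98:97,87,102 99:78,97,165 100:64,109,212 101:62,116,224 102:65,122,228 103:69,127,231 104:70,129,232 105:70,126,228 106:66,114,214 107:60,97,182 108:56,77,141 109:54,63,103 110:54,57,87 111:55,58,86 112:54,58,86 113:55,59,87 114:55,59,87 115:55,59,87 116:61,72,88 117:91,110,107 118:137,152,144 119:150,158,153 120:111,135,115 121:70,138,84 122:80,151,95 123:129,170,138 124:163,174,167 125:144,145,146 126:107,105,109 127:99,97,103 128:103,101,107 129:104,103,109 130:104,102,109 131:100,99,105 132:95,94,100 133:89,88,94 134:81,79,85 135:72,70,74 136:64,62,67 137:61,60,63 138:61,59,63 139:61,59,63 140:62,60,64 141:71,70,73 142:101,101,103 143:136,136,138 144:162,162,164 145:184,184,186 146:191,191,193 147:192,191,194 148:191,192,193 149:192,191,194 150:191,192,194 151:191,192,194
[... 763 characters left out ...]
60,156 129:123,122,125 130:101,99,104 131:100,99,104 132:99,98,104 133:97,95,101 134:96,94,100 135:94,93,98 136:91,89,94 137:83,82,86 138:74,72,77 139:64,63,66 140:59,57,61 141:58,56,60 142:57,55,59 143:58,56,59 144:61,60,63 145:86,85,87 146:136,136,138 147:177,177,179 148:189,190,192 149:190,191,193 150:190,190,192 151:190,190,192 152:190,190,192 153:190,190,192 154:190,191,192 155:190,191,192 156:190,191,193 157:190,191,192 158:190,190,192 159:190,191,192
[{"dx": -0.0001, "dy": -0.0001, "dz": -0.0001}, {"dx": -0.0001, "dz": -0.0002}, {"dx": -0.0001, "dy": -0.0001, "dz": -0.0001, "ay": -0.1, "az": -0.1}, {"dz": -0.0002}, {"dx": -0.0001, "dy": -0.0001, "dz": -0.0001, "ay": -0.1, "az": -0.1}]
```

Request:
play_rows(
  commands=[
    {"dx": 0,"dy": 0,"dz": 0,"ax": 0,"ay": 0,"az": 0},
    {"dx": 0,"dy": 0,"dz": 0,"ax": 0,"ay": 0,"az": 0},
    {"dx": 0,"dy": 0,"dz": 0,"ax": 0,"ay": 0,"az": 0},
    {"dx": 0,"dy": 0,"dz": 0,"ax": 0,"ay": 0,"az": 0},
    {"dx": 0,"dy": 0,"dz": 0,"ax": 0,"ay": 0,"az": 0},
  ],
  claw=0.42,
)

```text
time_s: 13.83
ee_pos: [0.4964, 0.0282, 0.0921]
eef_rot: [3.14, -0.004, 0.243]
force: [-1.8, -8.5, 4.7]
grip_width: 0.0641
```

Request:
play_rows(
  commands=[
    {"dx": 0,"dy": 0,"dz": 0,"ax": 0,"ay": 0,"az": 0},
    {"dx": 0,"dy": 0,"dz": 0,"ax": 0,"ay": 0,"az": 0},
    {"dx": 0,"dy": 0,"dz": 0,"ax": 0,"ay": 0,"az": 0},
    {"dx": 0,"dy": 0,"dz": 0,"ax": 0,"ay": 0,"az": 0},
    {"dx": 0,"dy": 0,"dz": 0,"ax": 0,"ay": 0,"az": 0},
  ],
)

```text
time_s: 14.25
ee_pos: [0.4973, 0.0243, 0.093]
eef_rot: [3.133, -0.005, 0.242]
force: [1.9, -4.6, -2.1]
grip_width: 0.0396
```

```bash
cat >> h.py <<'E'
def chk(tag):
    o=ctrl.get_obs(); T=wristT(); print("tcp",tocl(o["ee_pos"])*1000,o["ee_pos"][2],"F",np.round(o["force"],1),"w",o["grip_width"])
    im=viewer.camera("wrist"); cv2.imwrite(f"pics/{tag}.png",im[:,:,::-1])
    r=im[213].astype(int); b=r[:,2]-r[:,0]; bl=np.where(b[:200]>80)[0]; 
    j=[c for c in range(bl[-1]+8,bl[-1]+30) if r[c:c+3].max()<115 and np.ptp(r[c])<12]
    w=[c for c in range(bl[-1]+10,200) if r[c].min()>130 and np.ptp(r[c])<5]
    x=lambda c,z:tocl(plw(T,[[c,213]],z))[0,0]*1000
    print("blue",bl[0],bl[-1],"jaw",j[:1],"white",w[:2],"padfront x",x(bl[0],.065)+3,"jawfront",x(j[0],.055)+3 if j else None)
    print(row(im,213,bl[-1],bl[-1]+40))
    return im
E
python3 - <<'E'
from h import *
chk("w7")
plan(at(-61,-1,91),1.8166-np.pi/2,5)
E
```

```text
tcp [[-66.15033902  -1.62029712]] 0.09297330645702379 F [ 1.9 -4.6 -2.1] w 0.03958494308173006
blue 90 98 jaw [117] white [109, 133] padfront x 67.68957557452329 jawfront 51.89376337852757
98:57,76,138 99:55,62,102 100:55,58,88 101:55,58,86 102:54,56,85 103:55,57,85 104:54,57,85 105:54,58,85 106:57,64,87 107:81,92,100 108:131,140,138 109:159,163,162 110:128,141,131 111:79,121,87 112:69,122,80 113:105,145,114 114:144,166,150 115:148,153,151 116:115,114,118 117:102,100,106 118:104,102,108 119:106,104,110 120:107,106,112 121:106,105,111 122:102,101,107 123:94,93,98 124:84,82,88 125:72,70,75 126:64,62,66 127:62,60,64 128:62,60,64 129:62,60,64 130:62,61,65 131:70,68,72 132:99,98,101 133:141,141,144 134:182,182,184 135:209,210,212 136:215,215,217 137:207,208,209
[{"dx": -0.0001, "dy": -0.001, "dz": 0.0004, "ax": 0.1, "ay": -0.1}, {"dx": -0.0001, "dy": -0.001, "dz": 0.0004, "ax": 0.1, "az": -0.1}, {"dx": -0.0001, "dy": -0.0011, "dz": 0.0004, "ax": 0.1, "ay": -0.1}, {"dx": -0.0002, "dy": -0.001, "dz": 0.0004, "ax": 0.1, "az": -0.1}, {"dx": -0.0001, "dy": -0.0011, "dz": 0.0003, "ax": 0.1, "ay": -0.1}]
```

Request:
play_rows(
  commands=[
    {"dx": 0,"dy": -0.0015,"dz": 0.0005,"ax": 0.1,"ay": -0.1,"az": 0},
    {"dx": 0,"dy": -0.0015,"dz": 0.0005,"ax": 0.1,"ay": -0.1,"az": 0},
    {"dx": 0,"dy": -0.0015,"dz": 0.0005,"ax": 0.1,"ay": 0,"az": 0},
    {"dx": 0,"dy": -0.0015,"dz": 0,"ax": 0.1,"ay": 0,"az": 0},
    {"dx": 0,"dy": -0.001,"dz": 0,"ax": 0,"ay": 0,"az": 0},
  ],
)

```text
time_s: 14.72
ee_pos: [0.497, 0.0272, 0.0928]
eef_rot: [3.133, -0.003, 0.241]
force: [2.5, -5.4, -2.1]
grip_width: 0.0394
```

Run:
```python
from h import *
chk("w8")
```

```text
tcp [[-63.26190181  -2.06066146]] 0.0927511822056402 F [ 2.5 -5.4 -2.1] w 0.039423598337475704
blue 91 99 jaw [118] white [117, 134] padfront x 69.62947675224048 jawfront 53.8246956718627
99:58,86,162 100:56,70,123 101:55,59,93 102:55,57,86 103:54,57,85 104:55,58,87 105:54,57,86 106:55,57,86 107:54,58,86 108:62,73,91 109:94,117,112 110:137,158,145 111:147,159,151 112:104,131,110 113:66,122,78 114:81,138,92 115:133,167,139 116:162,170,165 117:135,134,137 118:106,104,109 119:103,101,107 120:105,103,109 121:106,104,110 122:106,105,112 123:104,103,110 124:99,97,104 125:89,87,93 126:79,77,82 127:68,65,70 128:62,60,64 129:61,59,63 130:60,58,63 131:61,60,63 132:63,62,66 133:84,83,86 134:134,133,136 135:183,184,186 136:207,208,210 137:209,209,211 138:201,201,204
```

Request:
play_rows(
  commands=[
    {"dx": 0,"dy": -0.001,"dz": 0,"ax": 0.1,"ay": 0,"az": 0},
    {"dx": 0,"dy": -0.001,"dz": 0,"ax": 0.1,"ay": 0,"az": 0},
    {"dx": 0,"dy": -0.001,"dz": 0,"ax": 0.1,"ay": 0,"az": 0},
    {"dx": 0,"dy": -0.001,"dz": 0,"ax": 0,"ay": 0,"az": 0},
    {"dx": 0,"dy": -0.001,"dz": 0,"ax": 0,"ay": 0,"az": 0},
  ],
  claw=0.3,
)

```text
time_s: 15.18
ee_pos: [0.4967, 0.0284, 0.0927]
eef_rot: [3.132, -0.004, 0.241]
force: [2.0, -6.9, -2.3]
grip_width: 0.0284
```

Run:
```python
from h import *
chk("w9")
```

```text
tcp [[-62.0967358   -2.04504235]] 0.09267003567921625 F [ 2.  -6.9 -2.3] w 0.02839967109454073
blue 89 96 jaw [115] white [108, 131] padfront x 72.1661216304778 jawfront 57.29618092525807
96:57,90,171 97:54,72,131 98:52,59,96 99:53,55,84 100:53,55,84 101:53,56,84 102:53,56,83 103:52,55,84 104:53,57,84 105:54,59,84 106:75,80,95 107:126,130,133 108:156,159,159 109:129,143,131 110:81,132,90 111:76,140,89 112:120,156,126 113:147,156,150 114:127,127,129 115:105,104,109 116:101,99,105 117:103,101,107 118:104,103,109 119:104,103,109 120:100,99,105 121:93,92,97 122:84,83,88 123:73,71,75 124:63,61,65 125:59,58,62 126:60,58,62 127:59,58,61 128:59,58,62 129:64,63,66 130:93,93,95 131:152,152,154 132:199,199,201 133:211,211,213 134:212,213,214 135:212,213,214
```

Request:
play_rows(
  commands=[
    {"dx": 0,"dy": 0,"dz": 0,"ax": 0.1,"ay": 0,"az": 0},
    {"dx": 0,"dy": 0,"dz": 0,"ax": 0.1,"ay": 0,"az": 0},
    {"dx": 0,"dy": 0,"dz": 0,"ax": 0.1,"ay": 0,"az": 0},
    {"dx": 0,"dy": 0,"dz": 0,"ax": 0,"ay": 0,"az": 0},
    {"dx": 0,"dy": 0,"dz": 0,"ax": 0,"ay": 0,"az": 0},
  ],
  claw=1,
)

```text
time_s: 15.65
ee_pos: [0.4969, 0.0275, 0.0925]
eef_rot: [3.136, -0.004, 0.24]
force: [0.8, -2.0, -1.5]
grip_width: 0.0582
```

Request:
play_rows(
  commands=[
    {"dx": 0,"dy": 0,"dz": 0,"ax": 0.1,"ay": 0,"az": 0},
    {"dx": 0,"dy": 0,"dz": 0,"ax": 0,"ay": 0,"az": 0},
    {"dx": 0,"dy": 0,"dz": 0,"ax": 0,"ay": 0,"az": 0},
    {"dx": 0,"dy": 0,"dz": 0,"ax": 0,"ay": 0,"az": 0},
    {"dx": 0,"dy": 0,"dz": 0,"ax": 0,"ay": 0,"az": 0},
  ],
)

```text
time_s: 16.07
ee_pos: [0.4966, 0.0282, 0.0924]
eef_rot: [3.139, -0.003, 0.24]
force: [-0.7, -0.0, -0.7]
grip_width: 0.0913
```

Run:
```python
from h import *
chk("w10")
plan(at(-61,-1,91),1.8166-np.pi/2,5)
```

```text
tcp [[-62.26590826  -1.90226456]] 0.09239119387899819 F [-0.7 -0.  -0.7] w 0.09129672016434322
blue 90 98 jaw [117] white [109, 134] padfront x 71.86830138977413 jawfront 56.067104295630415
98:55,78,146 99:54,64,109 100:54,57,89 101:53,56,84 102:53,55,84 103:53,56,84 104:53,56,83 105:53,56,84 106:53,58,85 107:75,81,97 108:126,131,135 109:160,164,164 110:139,149,142 111:87,121,94 112:61,115,72 113:84,133,94 114:130,159,138 115:151,158,155 116:121,120,124 117:101,99,104 118:101,99,105 119:103,101,107 120:104,102,109 121:104,103,110 122:101,100,106 123:94,93,98 124:84,82,87 125:72,71,75 126:62,61,64 127:59,58,61 128:58,57,61 129:58,57,61 130:60,58,62 131:63,62,65 132:80,79,82 133:119,118,121 134:167,168,170 135:204,204,206 136:212,213,214 137:209,210,212
[{"dx": -0.0002, "dy": -0.0003, "dz": 0.0003, "az": -0.1}, {"dx": -0.0002, "dy": -0.0002, "dz": 0.0003, "az": -0.1}, {"dx": -0.0002, "dy": -0.0003, "dz": 0.0003, "ay": -0.1}, {"dx": -0.0001, "dy": -0.0002, "dz": 0.0002, "ax": 0.1, "az": -0.1}, {"dx": -0.0002, "dy": -0.0003, "dz": 0.0003, "ay": -0.1}]
```

Request:
play_rows(
  commands=[
    {"dx": 0,"dy": -0.0003,"dz": 0,"ax": 0,"ay": 0,"az": 0},
    {"dx": 0,"dy": -0.0003,"dz": 0,"ax": 0,"ay": 0,"az": 0},
    {"dx": 0,"dy": -0.0007,"dz": 0,"ax": 0,"ay": 0,"az": 0},
    {"dx": 0,"dy": -0.0007,"dz": 0,"ax": 0.1,"ay": 0,"az": 0},
    {"dx": 0,"dy": -0.0007,"dz": 0,"ax": 0.1,"ay": 0,"az": 0},
  ],
  claw=0.45,
)

```text
time_s: 16.53
ee_pos: [0.4966, 0.0299, 0.0933]
eef_rot: [3.14, -0.005, 0.241]
force: [-1.9, -9.6, 5.9]
grip_width: 0.0641
```

Request:
play_rows(
  commands=[
    {"dx": 0,"dy": -0.0008,"dz": 0,"ax": 0.1,"ay": 0,"az": 0},
    {"dx": 0,"dy": -0.0008,"dz": 0,"ax": 0.1,"ay": 0,"az": 0},
    {"dx": 0,"dy": -0.0008,"dz": 0,"ax": 0.1,"ay": 0,"az": 0},
    {"dx": 0,"dy": -0.0008,"dz": 0,"ax": 0,"ay": 0,"az": 0},
    {"dx": 0,"dy": -0.0008,"dz": 0,"ax": 0,"ay": 0,"az": 0},
  ],
)

```text
time_s: 16.95
ee_pos: [0.4967, 0.0282, 0.0942]
eef_rot: [3.135, -0.005, 0.24]
force: [3.5, -10.1, -3.3]
grip_width: 0.0425
```

Run:
```python
from h import *
chk("w11")
```

```text
tcp [[-62.2197658   -2.02358717]] 0.0941709550494509 F [  3.5 -10.1  -3.3] w 0.04254938512514283
blue 90 98 jaw [108] white [126, 127] padfront x 72.64683319543434 jawfront 64.21945130575777
98:58,84,158 99:56,68,117 100:55,58,91 101:55,57,85 102:55,58,86 103:56,58,86 104:56,58,86 105:57,59,86 106:65,67,90 107:90,91,103 108:108,106,111 109:104,101,106 110:103,100,105 111:104,102,107 112:106,104,110 113:106,104,110 114:104,102,108 115:99,97,103 116:90,88,93 117:79,76,80 118:68,65,69 119:63,60,64 120:63,59,64 121:62,59,63 122:63,60,64 123:63,61,64 124:77,75,78 125:116,115,118 126:159,159,160 127:187,188,189 128:208,209,210 129:214,215,216 130:214,215,217 131:215,216,217 132:215,215,217 133:215,216,217 134:216,216,218 135:215,216,218 136:215,216,217 137:213,214,216
```

Run:
```python
import cv2,numpy as np
I=[cv2.resize(cv2.imread(f"pics/{n}.png")[180:262,60:160],None,fx=6,fy=3.5,interpolation=cv2.INTER_CUBIC) for n in("w10","w11")]
for im in I:
    for c in range(60,160,10): cv2.line(im,((c-60)*6,0),((c-60)*6,6),(0,0,255),1); cv2.putText(im,str(c),((c-60)*6,16),0,.35,(0,0,255),1)
cv2.imwrite("pics/m.png",np.vstack(I))
```

```text
(no output)
```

View pics/m.png

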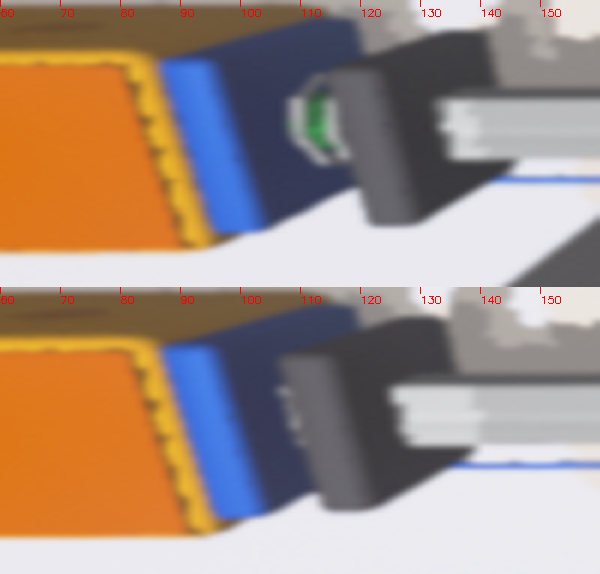

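The montage (last picture) shows the green stem visible at column 112 before the stroke and hidden now. The jaw moved about 8 px towards the pad, so the spring has sunk about 6 mm. I'll add a little and then check that the hold is stable.

Request:
play_rows(
  commands=[
    {"dx": 0,"dy": -0.0008,"dz": 0,"ax": 0.1,"ay": 0,"az": 0},
    {"dx": 0,"dy": -0.0008,"dz": 0,"ax": 0.1,"ay": 0,"az": 0},
    {"dx": 0,"dy": -0.0009,"dz": 0,"ax": 0.1,"ay": 0,"az": 0},
    {"dx": 0,"dy": -0.0009,"dz": 0,"ax": 0,"ay": 0,"az": 0},
    {"dx": 0,"dy": -0.0009,"dz": 0,"ax": 0,"ay": 0,"az": 0},
  ],
  claw=0.41,
)

```text
time_s: 17.42
ee_pos: [0.4971, 0.0267, 0.0941]
eef_rot: [3.13, -0.006, 0.239]
force: [2.4, -8.4, -2.7]
grip_width: 0.0389
```

Run:
```python
from h import *
chk("w12")
for i in range(22): viewer.camera("side")
chk("w13")
a=[cv2.imread(f"pics/{n}.png",0) for n in ("w10","w11","w12","w13")]
for n,(r,p,q) in {"pad":((183,233),84,102),"jaw":((195,240),104,138)}.items():
    t=a[0][r[0]:r[1],p:q]
    for k in (1,2,3):
        m=cv2.matchTemplate(a[k][r[0]-6:r[1]+6,p-18:q+10],t,cv2.TM_CCOEFF_NORMED);_,v,_,l=cv2.minMaxLoc(m);y,x=l[1],l[0]
        s=m[y]; d=0 if not 0<x<len(s)-1 else (s[x-1]-s[x+1])/(2*(s[x-1]-2*s[x]+s[x+1])); print(n,k,x-18+d,l[1]-6,round(v,3))
```

```text
tcp [[-63.84709199  -2.0376228 ]] 0.09407533765576617 F [ 2.4 -8.4 -2.7] w 0.03893161056282635
blue 87 95 jaw [105] white [123, 124] padfront x 72.76710231229525 jawfront 64.49117688979172
95:57,87,165 96:55,70,124 97:55,59,94 98:54,56,85 99:54,57,85 100:54,57,85 101:53,56,85 102:54,57,85 103:61,63,88 104:82,83,97 105:99,98,104 106:100,98,103 107:102,99,105 108:104,101,107 109:104,102,108 110:105,103,109 111:102,100,105 112:96,94,99 113:86,84,89 114:76,73,78 115:66,63,67 116:61,58,62 117:61,58,62 118:60,57,61 119:61,58,62 120:62,59,63 121:74,73,76 122:121,121,123 123:175,175,177 124:205,206,207 125:212,213,214 126:213,213,215 127:213,213,215 128:213,213,215 129:213,214,215 130:212,214,215 131:213,214,215 132:213,214,215 133:213,214,215 134:213,214,216
tcp [[-63.78703881  -2.03184615]] 0.09407243158348959 F [ 2.5 -9.1 -3.3] w 0.03865932575880966
blue 87 95 jaw [105] white [123, 124] padfront x 72.83591380706174 jawfront 64.55936730420713
95:57,88,166 96:55,70,125 97:55,59,94 98:54,56,85 99:53,56,83 100:54,56,84 101:54,57,85 102:55,57,84 103:61,64,88 104:83,84,99 105:101,100,106 106:101,99,103 107:102,99,104 108:104,102,107 109:105,103,108 110:105,103,109 111:101,100,105 112:96,93,99 113:86,83,89 114:76,73,78 115:66,63,67 116:61,58,62 117:60,58,62 118:61,58,62 119:60,57,62 120:61,59,63 121:74,72,75 122:117,117,119 123:172,172,173 124:205,205,207 125:212,213,214 126:213,213,215 127:213,213,215 128:213,213,215 129:213,213,215 130:213,214,215 131:213,214,215 132:213,214,215 133:212,214,215 134:213,214,215
pad 1 0.8513917 0 0.99
pad 2 -1.9694029 0 0.991
pad 3 -1.9635328 0 0.991
jaw 1 -6.3699894 0 0.633
jaw 2 -9.154904 0 0.617
jaw 3 -9.128862 0 0.619
```

Request:
play_rows(
  commands=[
    {"dx": 0,"dy": -0.0018,"dz": 0,"ax": 0.1,"ay": 0,"az": 0},
    {"dx": 0,"dy": -0.0017,"dz": 0,"ax": 0.1,"ay": 0,"az": 0},
    {"dx": 0,"dy": -0.0016,"dz": 0,"ax": 0.1,"ay": 0,"az": 0},
    {"dx": 0,"dy": -0.0015,"dz": 0,"ax": 0,"ay": 0,"az": 0},
    {"dx": 0,"dy": -0.0014,"dz": 0,"ax": 0,"ay": 0,"az": 0},
  ],
)

```text
time_s: 19.03
ee_pos: [0.4968, 0.0282, 0.094]
eef_rot: [3.124, -0.007, 0.239]
force: [3.3, -13.4, -2.1]
grip_width: 0.0386
```

Run:
```python
from h import *
chk("w14")
for i in range(22): viewer.camera("side")
chk("w15")
a=[cv2.imread(f"pics/{n}.png",0) for n in ("w10","w11","w13","w15")]
for n,(r,p,q) in {"pad":((183,233),84,102),"jaw":((195,240),104,138)}.items():
    t=a[0][r[0]:r[1],p:q]
    for k in (1,2,3):
        m=cv2.matchTemplate(a[k][r[0]-6:r[1]+6,p-18:q+10],t,cv2.TM_CCOEFF_NORMED);_,v,_,l=cv2.minMaxLoc(m);y,x=l[1],l[0]
        s=m[y]; d=(s[x-1]-s[x+1])/(2*(s[x-1]-2*s[x]+s[x+1])); print(n,k,x-18+d,round(v,3))
```

```text
tcp [[-62.22783733  -2.07458605]] 0.0940092595451343 F [  3.3 -13.4  -2.1] w 0.038587047873997436
blue 88 96 jaw [106] white [124, 125] padfront x 72.8792625136913 jawfront 64.59225294612054
96:57,89,169 97:55,71,128 98:53,58,94 99:53,56,85 100:53,56,85 101:53,56,84 102:53,56,85 103:53,57,85 104:60,62,88 105:77,78,94 106:94,92,100 107:100,97,103 108:102,99,105 109:103,100,107 110:104,102,108 111:104,102,108 112:101,99,105 113:92,90,96 114:82,80,85 115:72,69,73 116:62,59,63 117:60,57,61 118:60,57,61 119:60,57,61 120:60,58,62 121:62,60,64 122:76,75,78 123:115,114,117 124:166,167,169 125:203,203,205 126:211,212,214 127:212,213,215 128:212,213,215 129:212,213,214 130:213,214,215 131:212,213,214 132:213,214,215 133:212,213,215 134:209,210,212 135:205,205,208
tcp [[-62.22256159  -2.08239711]] 0.09399855922631287 F [  2.8 -12.8  -3.1] w 0.038686851388580225
blue 88 96 jaw [106] white [124, 125] padfront x 72.89268904423587 jawfront 64.60584874753184
96:57,89,169 97:55,71,128 98:54,59,95 99:53,55,84 100:54,56,85 101:53,56,85 102:53,56,85 103:54,57,85 104:60,63,88 105:77,78,94 106:95,93,100 107:101,98,104 108:102,99,105 109:103,101,107 110:104,102,109 111:104,103,109 112:101,99,105 113:93,91,96 114:82,80,85 115:71,68,72 116:62,59,64 117:60,57,61 118:60,57,61 119:59,57,61 120:60,57,61 121:62,60,64 122:76,75,78 123:114,114,116 124:166,167,168 125:203,203,205 126:212,212,214 127:212,213,215 128:212,213,215 129:213,213,215 130:212,213,214 131:213,214,215 132:213,213,215 133:212,213,215 134:210,210,212 135:205,206,208
pad 1 0.8513917 0.99
pad 2 -1.9635328 0.991
pad 3 -0.7523986 0.989
jaw 1 -6.3699894 0.633
jaw 2 -9.128862 0.619
jaw 3 -8.5283 0.587
```

```bash
python3 -c "
from station import workorder
print(workorder.hand_in())"
```

```text
the job is handed in; nothing more can be done
None
```

The job is handed in after about 20 s of the 72 s. The middle-sized cheese lies lengthwise in the clamp bed, released there before clamping. It took three trigger strokes, and I finished with the trigger still squeezed.

- **Placement:** pictures after release showed the cheese square between the pad and the backstop. I did not photograph the far end again, but the spring only started to sink once the cheese would no longer move. I take that as contact with the backstop.
- **Spring depth:** my readings of the wrist images disagree. They range from about 5.8 to 7.9 mm of the 14 mm travel, so it is close to half-way and not bottomed out.
- **Hold:** with the arm holding still for about 1.1 s before hand-in, the position, opening (38.6 mm) and force (about 13 N) stayed steady.
- **Force:** on the first stroke one finger pushed the fixed handle with about 27 N, because the gripper sat about 3 mm too far back. I corrected that for the later strokes.
- **Other objects:** I kept clear of the white block, bottle, jug, shaker and tin, but I did not check them in a final overview picture.

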